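Refill the toffee dispenser, lock its lid and draw the toffees into a pan

ROBOT

A 6-joint arm with a two-finger parallel gripper is mounted at the origin on a cart in front of the work surface, level with it; the furniture and walls round the work are solid. World frame = base frame: x ahead of the robot, y to its left, z up, the work surface at z = 0. Lengths are in m, angles in rad, forces in N, time in s.
With the tool pointing down it reaches from about 0.325 to 0.9 m from the base axis. Payload 6.1 kg.
Tool frame: the origin (TCP) lies between the finger pads; the fingertips stand manip.tcp_to_tips ahead of it and the grasp point (between the pads) lies 3 mm ahead of it (manip.tcp_to_tips is the distance from the TCP to the fingertips, in m); z points along the fingers, y is the line along which they close (so a half turn about z gives the same grasp; the last joint's range is limited). The gripper opens to 85 mm and grips with 20 to 120 N. Pads are 22 mm wide; open, the fingers measure 114 mm over their backs; the gripper's body (76 mm by 85 mm) begins 54 mm behind the grasp point. The pads swing forward as they close: fully open they stand 13 mm farther back than shut.
Start: joints at [-1.248, 0.22, 1.526, -0, 1.395, -0.126], TCP at [0.271, -0.563, 0.223] pointing down, gripper open.
Joint ranges: [-2.98, 2.98], [-0.91, 2.08], [0.09, 2.57], [-1.24, 4.39], [0.2, 2.65], [-2.68, 2.68]. Speed limits (rad/s): [2.57, 2.57, 3.01, 3.14, 3.14, 3.14].

INTERFACE

Orientations are given as a unit quaternion [x, y, z, w].
In Python, from workcell import manip, eyes, sign_off gives the robot as it stands.
- The arm moves only by the tool move_arm, never from a script. Its argument "plan" is a list of rows, each a list of 5 numbers: the shift along the world's x, y, z in mm, then the turn about the world's z in degrees, then the opening in per cent of the stroke, from 0 (shut) to 100 (fully open). A call has 1 to 5 rows; each row shifts and turns the commanded pose from where the row before left it; what a row does not reach is not made up. A row lasts 1/8 s, in which the tool goes at most 62.5 mm and 10.7 degrees, less where a joint would pass 70% of its speed; a pose out of reach is approached as far as the arm can. A call with a gripper value outside its range is refused whole. The fingers move at their own pace and stop on an object; "newtons" is the grip in N (left out, the last holds). Time passes only in rows, so rows that do not move let the fingers close. It gives the time, the measured TCP pose, the force, the opening and the grip force at its end, in the units of the state.
- manip.observe(): the state, without advancing time (a new reading comes with each control period).
- eyes.snapshot(name): name is "scene" or "top"; returns a dict with "pixels" (400x640x3 uint8, red, green, blue), "vertical_fov" (degrees; the focal length in pixels is half the picture's height over the tangent of half this angle, whatever the lens; pixels are square), "cx", "cy" (the principal point, pixels), "dist_coeffs" ([k1, k2, p1, p2, k3] as OpenCV has them; the pictures are not rectified), "extrinsics" (4x4, takes a point from camera to world coordinates). Camera axes: x right, y up, looking along -z (the intrinsics and any distortion apply to the point x, -y, -z); pixel columns grow to the right and rows downward; lengths in m; the calibration is good to about 2 mm. A picture is of the moment at which its call begins. There is no depth.
- sign_off(): hands the job in; it is judged then, once.
The state is a dict: "time": time; "joint_positions": joint angles; "qvel": joint speeds; "effort": joint torques, N m; "ee_pos": TCP position; "ee_rot": TCP orientation; "force": force on the tool from outside, world axes, zero at the start; "torque": the same for the moment, N m; "width": finger opening in m; "grasp_force": force on a finger pad.
Only numpy, scipy, OpenCV 4.12 (cv2) and the standard library are available. Lean on these libraries where they do the work, as an engineer would, in place of code of your own. Each camera call takes 0.05 s, during which the arm holds its last target. There are 200 camera calls.

TASK

Put all the toffees from the serving board into the hopper of the dispenser, set the lid on it and twist it clockwise until its ears are wedged tight under the hooks and its grip bar lies in line with the chute. Then hold the little pan by its handle under the end of the chute and push the red paddle back with it so that every toffee slides off the chute into the pan, and finally set the pan with all the toffees level on the cork trivet and let go, leaving the lid locked and the other things on the worktop undisturbed.

Things in the scene. Friction and masses are not known exactly. Their poses are not given: they have to be found in the camera images.
- dispenser: White toffee dispenser, fixed, placed and turned differently each time. Origin: on the worktop under the middle of its hopper; z up; its -x is the way the chute slopes down, roughly towards the robot. 130 mm square foot 12 mm thick and a column stand below, no farther forward than x = -60 mm; hooks and flange reach y = +-78 mm, and the top of the hooks is 293 mm up. The space under the chute end is free.
- seat (a point): Middle of the hopper's open mouth (64 x 64 mm inside) at the height of its rim, 275 mm above the worktop: where the middle of the lid's disc underside comes to rest. The hopper's floor slopes, 56 mm below the rim at the back and 105 mm at the front. Axes as the dispenser's.
- lip (a point): Middle of the lower edge of the steel chute (64 mm wide inside, 74 outside, 36 degrees steep), 120 mm above the worktop, at dispenser x = -105 mm. Toffees slide down by themselves once the gate is open and land about 20 to 70 mm farther out along the dispenser's -x when caught 30 mm below the lip.
- paddle_face (a point): Middle of the front of the red paddle, a plate 50 mm wide and 62 mm long hanging from a hinge 113 mm above the worktop just under the chute lip (dispenser x = -97 mm); this point is 30 mm below the hinge. Push it towards the dispenser's +x with about 2 to 5 N (17 mm of travel at this point); it springs back.
- paddle (a joint): Angle of the paddle: 0 hanging (gate shut), 0.6 rad pushed fully back (stop). A clear gate between hopper and chute at dispenser x = -40 mm sinks as the paddle is pushed, is flush with the chute floor from about 0.52 rad on, and then lets the toffees out of the hopper: push to 0.54 rad or more and wait a second or two.
- hook_a: Dark bayonet hook on the rim at the dispenser's +y side; its origin and axes are the dispenser's. It stands from x = -24 to +22 mm, y = 52 to 73 mm. A lid ear (8 mm thick) enters it from its -x end (gap 10 mm) and meets a stop at the +x end; its underside ramps down so that the ear wedges over about the last 5 degrees.
- hook_b: The other hook, at the dispenser's -y side, half a turn round: open at its +x end, stop at its -x end; origin and axes again those of the dispenser.
- lid_grip (a point): Middle of the lid's red upright grip bar, 26 mm above the disc's underside; the bar runs along this point's x, 66 mm long, 14 mm wide, its top 37 mm above the underside. To fit the lid, lower it with its x axis turned 50 (45 to 55) degrees counter-clockwise seen from above from the dispenser's x axis, or that plus half a turn, so that the ears miss the hooks.
- lid: Loose lid, 0.12 kg: white disc 92 mm across, 8 mm thick; two red ears 22 mm wide stick out along its +-y to 64 mm from the middle; a plug 58 mm across hangs 8 mm below the disc (3 mm play in the mouth). Origin: middle of the disc's underside, z up; starts standing on its plug. Resting on the rim, twist it clockwise (up to 0.8 N m) till the ears stop; its x then lies along the dispenser's x.
- pan: Loose small steel pan, 0.30 kg: round, 122 mm across the rim, 104 mm at the bottom, 48 mm high, wall 3 mm. Origin: middle of its underside; z up. A straight black handle sticks out along its +x from 60 to 184 mm from the middle, 14 mm wide, 20 mm high, mid-height 36 mm above the underside: grip it 110 to 140 mm from the middle. Starts on the trivet.
- trivet: Round cork trivet, 170 mm across, 6 mm thick, fixed; origin on the worktop under its middle.
- board: Wooden serving board, 180 x 250 mm, 12 mm thick, fixed; origin on the worktop under its middle; the toffees start on it.
- toffee_1_mid (a point): Middle of the yellow wrapped toffee with a gold band, a block 30 (x) x 24 (y) x 22 (z) mm, 20 g, lying flat at the start. May be absent.
- toffee_2_mid (a point): Middle of the blue wrapped toffee with a gold band, a block 30 (x) x 24 (y) x 22 (z) mm, 20 g, lying flat at the start. May be absent.
- toffee_3_mid (a point): Middle of the green wrapped toffee with a gold band, a block 30 (x) x 24 (y) x 22 (z) mm, 20 g, lying flat at the start. May be absent.
- toffee_4_mid (a point): Middle of the orange wrapped toffee with a gold band, a block 30 (x) x 24 (y) x 22 (z) mm, 20 g, lying flat at the start. May be absent.
- toffee_5_mid (a point): Middle of the red wrapped toffee with a gold band, a block 30 (x) x 24 (y) x 22 (z) mm, 20 g, lying flat at the start. May be absent.
- apple: Green apple, 75 mm, not part of the job; origin under its middle.
- orange: Orange, 80 mm, not part of the job; origin under its middle.
- mug: Purple mug, 95 mm high, not part of the job; origin under its middle.
- spice_jar: Spice jar with a red cap, 106 mm high, not part of the job; origin under its middle.

How it is judged:
By the outcome, as a careful person would: the job done as asked, in the order asked, and still so for the second after the job is handed in, with the robot touching nothing.
Of toffee_1, toffee_2, toffee_3, toffee_4, toffee_5 only 3 to 5 are there at a start; the rules pass over those that are not, and their reading is None.
At some moment in a run one of pan may be knocked a few centimetres aside while the robot is not near it.
Once in a run the grip may slacken for a moment while it holds something.
It also fails if it takes over 210 s, if anything falls off the work surface, if the arm or the gripper's body presses on something with over 40 N, if the wrist force passes 120 N, or if a joint passes its speed limit or range.

## Working session

There is one attempt and no reset: what is moved stays moved. The work goes in short steps, Python scripts to look and compute and a tool call to move; the robot and the scene stay as the last step left them, time stands still between calls to the robot, and variables do not carry over. Pictures are saved under pics/ and viewed, at most 14 in all, crops included, and the job is handed in when it is done.

Besides the shell and the picture viewer there is one more tool, called after "Request:" as a command line: name --pt "numbers of a row" for each row, then --argument value for the rest. move_arm: Moves the arm, as the interface text tells. Its arguments: {"type":"object","properties":{"plan":{"type":"array","items":{"type":"array","items":{"type":"number"}}},"newtons":{"type":"number"}},"required":["plan"]}

```bash
mkdir -p pics; ls
cat > h.py <<'E'
import numpy as np, cv2
from workcell import manip, eyes, sign_off
def snap(n):
    d=eyes.snapshot(n); im=np.asarray(d["pixels"]); f=im.shape[0]/2/np.tan(np.radians(d["vertical_fov"])/2)
    d["K"]=np.array([[f,0,d["cx"]],[0,f,d["cy"]],[0,0,1.]]); d["im"]=im; d["D"]=np.array(d["dist_coeffs"],float); d["E"]=np.array(d["extrinsics"]); return d
def rays(d,p):
    u=cv2.undistortPoints(np.array(p,float).reshape(-1,1,2),d["K"],d["D"]).reshape(-1,2)
    r=np.c_[u[:,0],-u[:,1],-np.ones(len(u))]@d["E"][:3,:3].T
    return d["E"][:3,3],r
def onz(d,p,z):
    c,r=rays(d,p); return c+r*((z-c[2])/r[:,2])[:,None]
def proj(d,P):
    P=np.array(P,float).reshape(-1,3); q=(P-d["E"][:3,3])@d["E"][:3,:3]; q=q*[1,-1,-1]
    return cv2.projectPoints(q,np.zeros(3),np.zeros(3),d["K"],d["D"])[0].reshape(-1,2)
def two(d1,p1,d2,p2):
    c1,r1=rays(d1,p1);c2,r2=rays(d2,p2); r1=r1[0];r2=r2[0]
    s=np.linalg.lstsq(np.c_[r1,-r2],c2-c1,rcond=None)[0]
    a=c1+r1*s[0];b=c2+r2*s[1]; return (a+b)/2,np.linalg.norm(a-b)
def save(d,fn,crop=None,s=1):
    im=d["im"][:,:,::-1]
    if crop: x0,y0,x1,y1=crop; im=im[y0:y1,x0:x1]
    cv2.imwrite("pics/"+fn,cv2.resize(im,None,fx=s,fy=s,interpolation=cv2.INTER_CUBIC))
E
python3 - <<'E'
from h import *
for n in("scene","top"):
    d=snap(n); save(d,n+"0.png",s=1.25); print(n,d["K"][0,0],d["cx"],d["cy"],d["D"],d["E"].round(3).tolist())
print(manip.observe(), manip.tcp_to_tips)
E
```

```text
pics
scene 480.3714014074207 312.88596544468265 204.38682933154632 [0.0197516 0.        0.        0.        0.       ] [[-0.92, 0.245, -0.307, 0.03], [-0.392, -0.543, 0.743, 1.172], [0.015, 0.803, 0.595, 1.06], [0.0, 0.0, 0.0, 1.0]]
top 429.13289781791923 320.74825642916994 198.42448688145797 [-0.09381585  0.          0.          0.          0.        ] [[0.014, 0.991, -0.133, 0.34], [-1.0, 0.016, 0.017, 0.061], [0.019, 0.133, 0.991, 1.424], [0.0, 0.0, 0.0, 1.0]]
{'time': 0.1, 'joint_positions': array([-1.24808076e+00,  2.21162753e-01,  1.52754019e+00, -1.05343500e-05,
        1.39471922e+00, -1.26121080e-01]), 'qvel': array([-9.66475004e-04, -1.73553472e-03, -3.01841748e-03, -6.13858923e-04,
        3.32060647e-07, -6.77379898e-04]), 'effort': array([ 9.95537084e-04, -4.98241961e+01, -3.90546405e+01, -1.59509800e-04,
        5.64153641e-03, -1.96782878e-06]), 'ee_pos': array([ 0.27099243, -0.56254326,  0.22227605]), 'ee_rot': array([ 9.74923104e-01,  2.22540120e-01, -9.49333659e-05, -9.09833855e-04]), 'force': array([ 0.03804037, -1.02184591, -0.18165969]), 'torque': array([-0.02091163,  0.03109192,  0.04595064]), 'grasp_force': 0.0, 'width': 0.08519245845994969} 0.022
```

View pics/scene0.png

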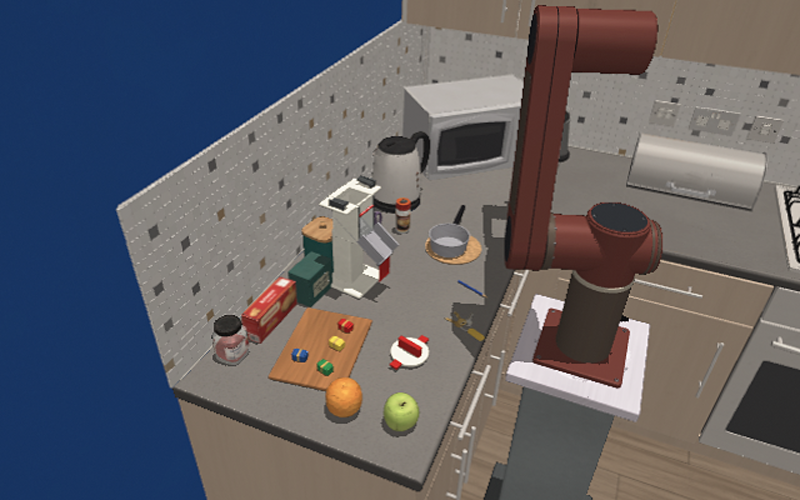

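View pics/top0.png

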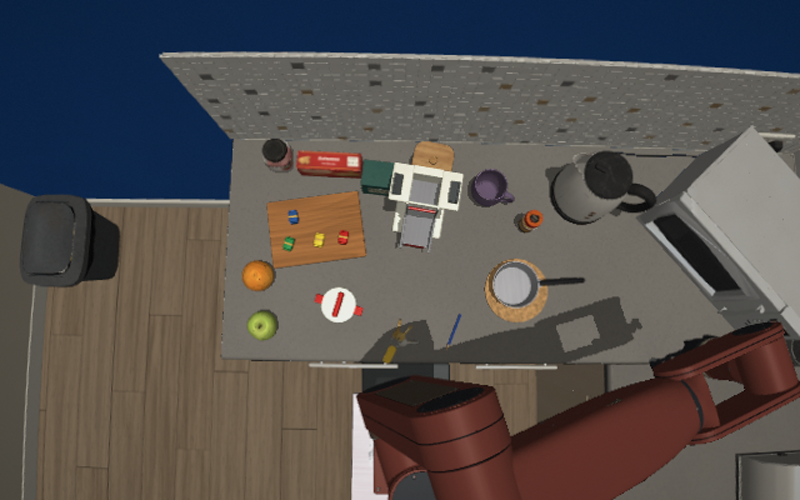

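The top view shows four toffees (blue ~(234,173), green (231,194), yellow (255,192), red (274,190)). The lid is at (270,243), the dispenser at (342,150), the pan at (412,228) and the trivet under it, in raw pixels. There is no orange toffee.

```bash
cat >> h.py <<'E'
def hsv(d): return cv2.cvtColor(d["im"],cv2.COLOR_RGB2HSV)
def blobs(m,box=None,amin=6):
    m=m.astype(np.uint8)*255
    if box: k=np.zeros_like(m); x0,y0,x1,y1=box; k[y0:y1,x0:x1]=1; m=m*k
    n,l,s,c=cv2.connectedComponentsWithStats(m)
    return [(c[i],s[i,4],l==i) for i in range(1,n) if s[i,4]>=amin]
E
python3 - <<'E'
from h import *
d=snap("top"); s=snap("scene")
save(d,"t1.png",(210,100,450,270),3.3); save(s,"s1.png",(200,130,400,330),3)
h=hsv(d); H,S,V=h[...,0].astype(int),h[...,1],h[...,2]
R={"red":((H<6)|(H>172)),"yellow":(H>22)&(H<34),"green":(H>45)&(H<85),"blue":(H>100)&(H<130)}
for k,m in R.items():
    for c,a,l in blobs(m&(S>120)&(V>50),(190,140,480,280)):
        ys,xs=np.nonzero(l); P=onz(d,np.c_[xs,ys],.034)[:,:2]; w=cv2.minAreaRect((P*1000).astype(np.float32))
        print(k,c.round(1),a,P.mean(0).round(4),w[1],w[2])
E
```

```text
red [251.5 140. ] 8 [0.7194 0.2708] (0.0012764185667037964, 23.37351417541504) 0.8498513698577881
red [267.2 140.6] 17 [0.7182 0.2182] (3.4349355697631836, 43.390316009521484) 0.8949586749076843
red [333.  166.7] 28 [ 0.6333 -0.0016] (43.47075271606445, 7.2098846435546875) 81.39177703857422
red [343.  168.5] 8 [ 0.6278 -0.0349] (3.1779792308807373, 19.931991577148438) 19.72237205505371
red [422.6 179. ] 12 [ 0.5974 -0.3001] (30.515676498413086, 8.585121154785156) 49.538082122802734
red [275.1 186.1] 27 [0.5649 0.1874] (21.623476028442383, 12.033245086669922) 76.76643371582031
red [273.7 192.1] 31 [0.545  0.1914] (13.22859001159668, 19.757410049438477) 0.9411059617996216
red [330.6 196.4] 17 [0.534  0.0052] (43.5562744140625, 3.260216474533081) 81.39493560791016
red [254.6 238.4] 40 [0.3932 0.249 ] (18.511810302734375, 21.313573837280273) 72.7218017578125
red [270.  243.2] 74 [0.3785 0.1987] (11.973371505737305, 61.73136901855469) 74.12494659423828
red [286.4 248.5] 42 [0.3625 0.1455] (18.34978485107422, 22.252670288085938) 72.72083282470703
yellow [255.6 188.8] 30 [0.5552 0.251 ] (13.256821632385254, 23.08505630493164) 0.9271301627159119
yellow [254.1 194.3] 36 [0.5368 0.2553] (23.97298240661621, 15.147651672363281) 76.86264038085938
yellow [207.7 263.3] 38 [0.3106 0.3977] (28.743484497070312, 16.20563316345215) 2.380516767501831
green [231.3 191.8] 29 [0.544  0.3304] (22.247814178466797, 13.397345542907715) 69.17857360839844
green [229.7 197.4] 27 [0.5253 0.3351] (22.071657180786133, 12.41950798034668) 72.56053924560547
blue [233.9 169.8] 21 [0.6175 0.3252] (10.08466625213623, 19.870807647705078) 0.8670195937156677
blue [234.7 176. ] 28 [0.5966 0.3216] (13.384686470031738, 16.791080474853516) 0.8907639980316162
blue [363.2 262.9] 37 [ 0.3196 -0.1022] (4.664724349975586, 76.30328369140625) 68.79386901855469
```

View pics/t1.png

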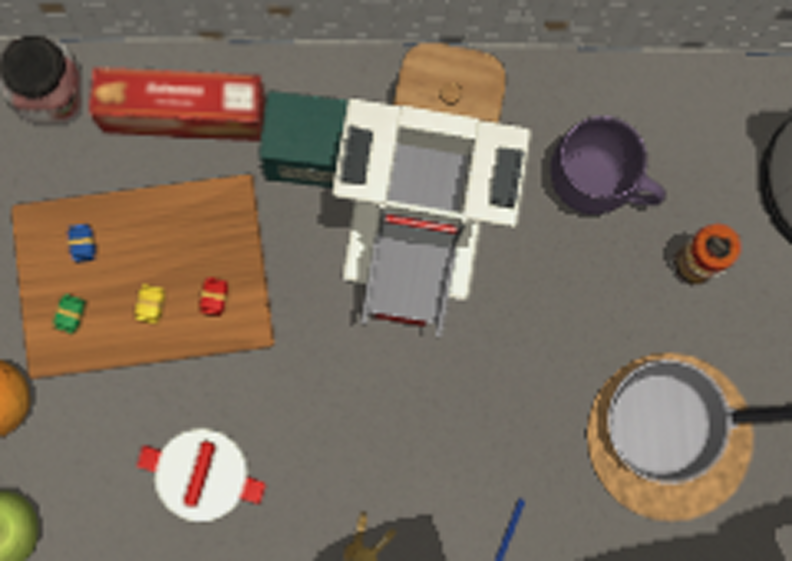

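View pics/s1.png

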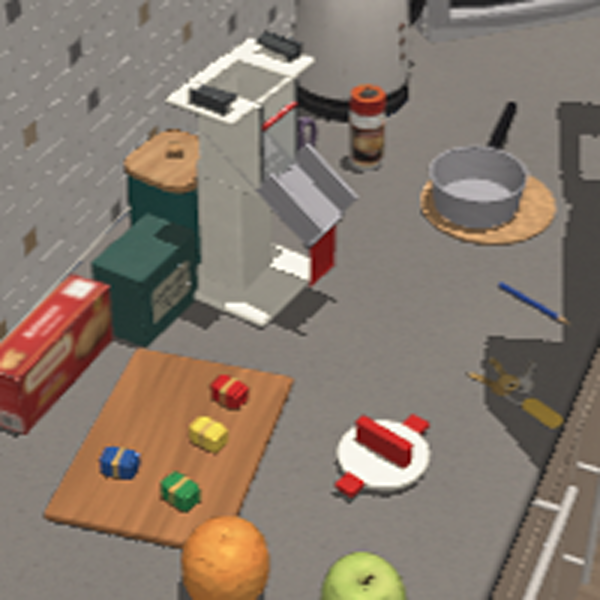

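Run:
```python
from h import *
d=snap("top"); s=snap("scene")
h=hsv(d); H,S,V=h[...,0].astype(int),h[...,1].astype(int),h[...,2].astype(int)
hk=sorted([b for b in blobs((V<90)&(S<90),(308,130,374,170)) if 15<b[1]<200],key=lambda b:b[0][0])
for c,a,l in hk: print("hook",c,a)
h2=hsv(s);V2=h2[...,2];S2=h2[...,1]
hs=[b for b in blobs((V2<90)&(S2<100),(258,138,304,168)) if b[1]>10]
for c,a,l in hs: print("hook scene",c,a)
A,B=[onz(d,[b[0]],.293)[0] for b in hk[:2]] if len(hk)>1 else (0,0)
print(A,B,(A+B)/2,np.linalg.norm(A-B),np.degrees(np.arctan2(*(A-B)[[1,0]]))-90.9)
E1,E2=onz(d,[[254.6,238.4],[286.4,248.5]],.016); G=onz(d,[[270,243.2]],.045)[0]
print("lid",(E1+E2)/2,np.linalg.norm(E1-E2),np.degrees(np.arctan2(*(E1-E2)[[1,0]])),G)
# pan
m=(H>5)&(H<25)&(S>80)&(V>90)
for c,a,l in blobs(m,(380,200,450,262),50):
    print("trivet",c,a); cn=max(cv2.findContours(l.astype(np.uint8),0,1)[0],key=cv2.contourArea); x,y,w,hh=cv2.boundingRect(cn); print(x,y,w,hh)
    P=onz(d,cn.reshape(-1,2),.006)[:,:2].astype(np.float32); hu=cv2.convexHull(P); print(cv2.minEnclosingCircle(hu))
k=[b for b in blobs((V<60),(430,210,480,245)) if b[1]>20]
for c,a,l in k:
    ys,xs=np.nonzero(l);P=onz(d,np.c_[xs,ys],.046)[:,:2].astype(np.float32); w=cv2.minAreaRect(P);print("handle",c,a,P.mean(0),w, cv2.fitLine(P,2,0,.01,.01).ravel())
```

```text
hook [310.953125 158.40625 ] 128
hook [317.72727273 146.93636364] 110
hook [349.75       154.04166667] 24
hook [362.99145299 153.5982906 ] 117
hook scene [293.49367089 144.60759494] 79
hook scene [300.44 162.62] 50
hook scene [270.48192771 162.61445783] 83
[0.60031893 0.06965645 0.293     ] [0.63240833 0.05188705 0.293     ] [0.61636363 0.06077175 0.293     ] 0.036680804777098376 60.12465689008377
lid [0.3782354  0.19905297 0.016     ] 0.10927800403628055 73.45025326786511 [0.37822076 0.19774002 0.045     ]
trivet [412.2978972  238.41939252] 856
388 207 50 51
((0.423317551612854, -0.2707846462726593), 0.08525009453296661)
handle [449.16049383 224.47530864] 162 [ 0.4463678  -0.38253176] ((0.4467441141605377, -0.3836755156517029), (0.015611880458891392, 0.11789141595363617), 4.362652778625488) [ 0.07333028 -0.9973077   0.44636804 -0.38253173]
```

Request:
move_arm --pt "35 60 0 -9 70" --pt "40 60 0 -9 70" --pt "40 60 0 -9 70" --pt "40 60 0 -9 70" --pt "30 60 0 0 70" --newtons 30

```text
time: 0.92
ee_pos: [0.4356, -0.2955, 0.2235]
ee_rot: [0.996, -0.091, 0.0, 0.0]
force: [1.4, 0.4, -0.2]
width: 0.0596
grasp_force: 0.0
```

Run:
```python
from h import *
d=snap("top"); s=snap("scene")
a=[317.73,146.94]; b=[362.99,153.6]
A,B=onz(d,[a,b],.293); print(A,B,(A+B)/2,np.linalg.norm(A-B),np.degrees(np.arctan2(*(A-B)[[1,0]]))-90.9)
# scene masks may include sides
print(two(d,[a],s,[[270.5,162.6]]),two(d,[b],s,[[293.5,144.6]]))
C=(A+B)/2;t=np.arctan2(*(A-B)[[1,0]])-np.radians(90.9)
X=np.array([np.cos(t),np.sin(t),0])
print("lip px top",proj(d,[C*[1,1,0]+X*-.105+[0,0,.12]]),"scene",proj(s,[C*[1,1,0]+X*-.105+[0,0,.12]]))
```

```text
[0.63239836 0.05187952 0.293     ] [ 0.61630197 -0.07088886  0.293     ] [ 0.62435016 -0.00950467  0.293     ] 0.1238190916157472 -8.369546582009889
(array([0.63679813, 0.05202312, 0.27894775]), np.float64(0.0015768384643632387)) (array([ 0.61797024, -0.07223697,  0.28329957]), np.float64(0.0014378802857637556))
lip px top [[331.52145962 196.9123213 ]] scene [[310.64780779 205.07719991]]
```

Request:
move_arm --pt "20 60 0 0 70" --pt "20 60 0 0 70" --pt "20 60 0 0 70" --pt "20 60 0 0 70" --pt "20 60 0 0 70"

```text
time: 1.65
ee_pos: [0.534, 0.0003, 0.2236]
ee_rot: [0.996, -0.09, 0.0, 0.0]
force: [1.9, -0.5, -0.7]
width: 0.0598
grasp_force: 0.0
```

Request:
move_arm --pt "0 60 0 0 70" --pt "0 60 0 0 70" --pt "0 30 -30 0 70" --pt "0 0 -30 0 70" --pt "0 0 0 0 70"

```text
time: 2.28
ee_pos: [0.5315, 0.1487, 0.1605]
ee_rot: [0.996, -0.089, -0.003, 0.001]
force: [0.5, -0.7, 0.4]
width: 0.06
grasp_force: 0.0
```

Request:
move_arm --pt "23 40 -40 0 70" --pt "0 0 -40 0 70" --pt "0 0 -20 0 70" --pt "0 0 0 0 70" --pt "0 0 0 0 70"

```text
time: 2.9
ee_pos: [0.558, 0.1889, 0.0654]
ee_rot: [0.996, -0.09, 0.001, -0.0]
force: [0.1, 0.7, 0.1]
width: 0.06
grasp_force: 0.0
```

Run:
```python
from h import *
d=snap("top"); s=snap("scene"); print(manip.observe()["ee_pos"])
save(s,"s2.png",(200,180,360,310),4);
```

```text
[0.55807886 0.18920177 0.0655989 ]
```

View pics/s2.png

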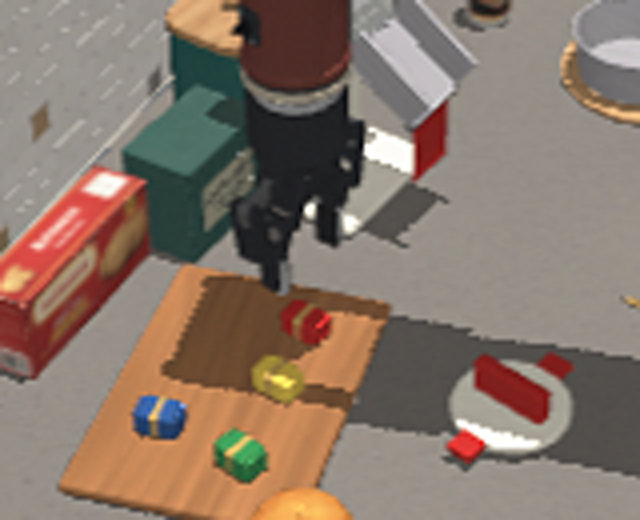

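The red toffee is at about (276,261) raw in this view, and a fingertip is at (269,251). I'll check both against the projection.

Run:
```python
from h import *
s=snap("scene")
print(proj(s,[[.56,.225,.045],[.56,.225,.055],[.555,.1894,.034],[.555,.1894,.023],[.546,.2532,.034]]))
h=hsv(s); H,S,V=h[...,0].astype(int),h[...,1],h[...,2]
R={"red":((H<6)|(H>172)),"yellow":(H>20)&(H<36),"green":(H>45)&(H<85),"blue":(H>100)&(H<130)}
for k,m in R.items():
    for c,a,l in blobs(m&(S>120)&(V>50),(215,240,300,305)): print(k,c,a,onz(s,[c],.027))
```

```text
[[270.12097285 260.54296992]
 [269.99769816 258.13407437]
 [276.90713993 256.39890378]
 [277.00950944 258.98925477]
 [270.10978403 270.39917274]]
red [219.40625 241.6875 ] 32 [[0.76059758 0.19588011 0.027     ]]
red [224.42635659 252.27131783] 129 [[0.71886936 0.2330853  0.027     ]]
red [272.21428571 258.25      ] 28 [[0.5681821 0.1962728 0.027    ]]
red [278.35294118 261.23529412] 51 [[0.54461636 0.20059566 0.027     ]]
yellow [269.14150943 274.37735849] 106 [[0.54440581 0.26322812 0.027     ]]
yellow [259.83333333 290.66666667] 6 [[0.53858327 0.33312208 0.027     ]]
green [256.36363636 290.5       ] 22 [[0.54807501 0.33660682 0.027     ]]
green [261.96078431 294.8627451 ] 51 [[0.52529141 0.34504175 0.027     ]]
blue [235.5862069  282.86206897] 29 [[0.61853931 0.33449391 0.027     ]]
blue [242.53191489 284.21276596] 47 [[0.5971448  0.33099652 0.027     ]]
```

Request:
move_arm --pt "-3 2 -28 0 70" --pt "0 0 0 0 70" --pt "0 0 0 0 0" --pt "0 0 0 0 0" --pt "0 0 0 0 0"

```text
time: 3.68
ee_pos: [0.5541, 0.1914, 0.0362]
ee_rot: [0.996, -0.09, 0.001, -0.0]
force: [-0.2, 1.1, 0.6]
width: 0.0057
grasp_force: 0.0
```

Request:
move_arm --pt "0 0 0 0 0" --pt "0 0 60 0 0" --pt "0 0 60 0 0" --pt "0 0 60 0 0" --pt "0 0 60 0 0"

```text
time: 4.3
ee_pos: [0.5531, 0.1912, 0.2775]
ee_rot: [0.996, -0.09, 0.0, -0.0]
force: [0.9, 0.1, 0.0]
width: -0.0001
grasp_force: 0.0
```

Run:
```python
from h import *
s=snap("scene");d=snap("top")
a=s["im"][240:320,210:310]; b=d["im"][150:230,205:305]
cv2.imwrite("pics/m1.png",cv2.resize(np.hstack([a,b])[:,:,::-1],None,fx=4,fy=4,interpolation=cv2.INTER_CUBIC))
h=hsv(s); H,S,V=h[...,0].astype(int),h[...,1],h[...,2]
for c,a,l in blobs(((H<6)|(H>172))&(S>120)&(V>50),(240,240,310,305)): print(c,a)
```

```text
[272.21428571 258.25      ] 28
[278.25       261.15384615] 52
```

View pics/m1.png

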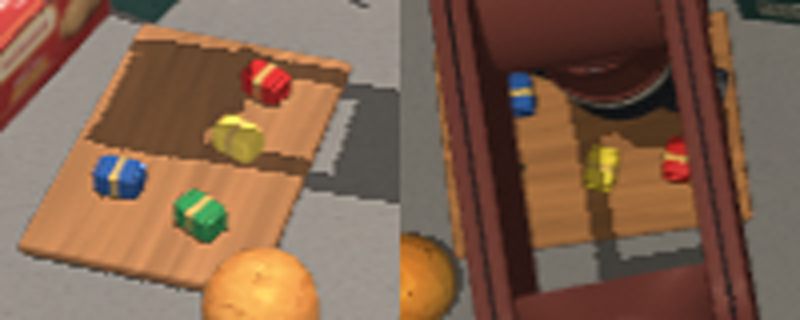

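The toffee hasn't moved, so the fingers passed over it. I'll look at the closed fingertip in the scene view near the board.

Request:
move_arm --pt "0 0 -60 0 0" --pt "0 0 -60 0 0" --pt "0 0 -60 0 0" --pt "0 0 0 0 0" --pt "0 0 0 0 0"

```text
time: 5.03
ee_pos: [0.5548, 0.1915, 0.0974]
ee_rot: [0.996, -0.09, 0.001, -0.0]
force: [1.0, -0.3, 0.5]
width: -0.0002
grasp_force: 0.0
```

Run:
```python
from h import *
s=snap("scene");o=manip.observe();print(o["ee_pos"],o["ee_rot"],o["width"])
p=o["ee_pos"]; q=proj(s,[p,p-[0,0,.022],p-[0,0,.012]]);print(q)
im=s["im"][200:280,230:320].copy(); im=cv2.resize(im[:,:,::-1],None,fx=6,fy=6,interpolation=cv2.INTER_CUBIC)
for u in q: cv2.circle(im,tuple(int(v) for v in (u-[230,200]+.5)*6),3,(255,255,0),-1)
cv2.imwrite("pics/m2.png",im)
```

```text
[0.55577674 0.1917632  0.09860738] [ 9.95973291e-01 -8.96159461e-02  2.38301828e-03 -7.11542014e-04] -7.136518282047046e-05
[[275.70889221 241.11727264]
 [275.92930413 246.54934809]
 [275.82962529 244.09215629]]
```

View pics/m2.png

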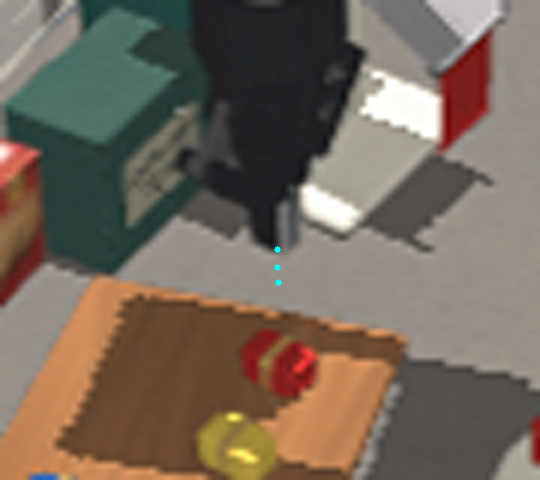

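The fingertips appear at about the TCP's projection, roughly 20 mm short of the nominal length. I'll go lower in small steps and watch the force.

Request:
move_arm --pt "0 0 -50 0 70" --pt "0 0 -10 0 70" --pt "0 0 0 0 70" --pt "0 0 -5 0 70" --pt "0 0 -5 0 70"

```text
time: 5.7
ee_pos: [0.5547, 0.1916, 0.0267]
ee_rot: [0.996, -0.09, 0.001, -0.0]
force: [0.1, 0.2, -0.4]
width: 0.0598
grasp_force: 0.0
```

Request:
move_arm --pt "0 0 -5 0 70" --pt "0 0 -2 0 70" --pt "0 0 0 0 70" --pt "0 0 0 0 70"

```text
time: 6.2
ee_pos: [0.5535, 0.1913, 0.0184]
ee_rot: [0.996, -0.09, 0.0, -0.0]
force: [0.6, -0.4, 0.4]
width: 0.06
grasp_force: 0.0
```

Run:
```python
from h import *
s=snap("scene");o=manip.observe();print(o["ee_pos"],o["force"],o["width"])
im=s["im"][220:280,240:310].copy(); im=cv2.resize(im[:,:,::-1],None,fx=8,fy=8,interpolation=cv2.INTER_CUBIC)
cv2.imwrite("pics/m3.png",im)
```

```text
[0.55357985 0.19128406 0.01844049] [ 0.27033579 -1.00943112  0.10291365] 0.059880131199002255
```

View pics/m3.png

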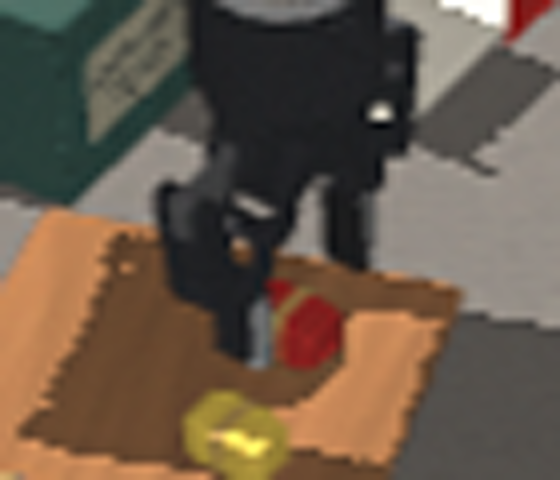

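Request:
move_arm --pt "0 0 -4 0 70" --pt "0 0 0 0 0" --pt "0 0 0 0 0" --pt "0 0 0 0 0" --pt "0 0 0 0 0"

```text
time: 6.88
ee_pos: [0.5535, 0.1913, 0.0143]
ee_rot: [0.996, -0.09, 0.0, -0.0]
force: [-0.5, 1.3, 0.1]
width: 0.0229
grasp_force: 30.1
```

Request:
move_arm --pt "0 0 60 0 0" --pt "0 0 60 0 0" --pt "0 0 60 0 0" --pt "0 0 60 0 0" --pt "0 0 60 0 0" --newtons 40

```text
time: 7.5
ee_pos: [0.553, 0.1912, 0.3163]
ee_rot: [0.996, -0.09, 0.0, -0.0]
force: [1.3, 0.7, -0.9]
width: 0.0232
grasp_force: 41.6
```

Request:
move_arm --pt "18 -50 0 0 0" --pt "18 -50 0 0 0" --pt "18 -50 0 0 0" --pt "17 -50 0 0 0" --pt "0 0 0 0 0"

```text
time: 8.12
ee_pos: [0.6249, -0.0125, 0.3135]
ee_rot: [0.996, -0.092, -0.0, 0.0]
force: [0.2, 1.3, 0.4]
width: 0.0227
grasp_force: 41.6
```

Run:
```python
from h import *
s=snap("scene");o=manip.observe();print(o["ee_pos"],o["force"],o["width"])
p=o["ee_pos"]; q=proj(s,[p,p+[0,0,.02]]);print(q)
im=s["im"][100:190,230:330].copy(); im=cv2.resize(im[:,:,::-1],None,fx=6,fy=6,interpolation=cv2.INTER_CUBIC)
for u in q: cv2.circle(im,tuple(int(v) for v in (u-[230,100]+.5)*6),3,(255,255,0),-1)
cv2.imwrite("pics/m4.png",im)
```

```text
[ 0.6244621  -0.0103759   0.31367982] [-0.42000675 -0.36268844 -0.48370196] 0.022536049002264136
[[282.96573438 144.50600293]
 [282.82265675 138.85400926]]
```

View pics/m4.png

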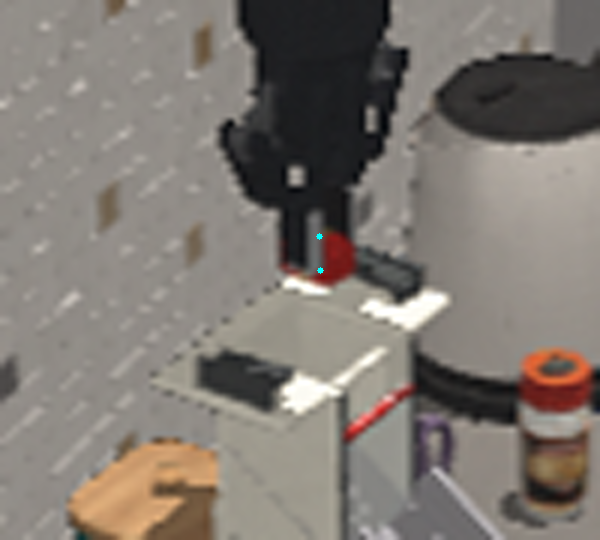

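Request:
move_arm --pt "0 1 -30 0 0" --pt "0 0 0 0 0" --pt "0 0 0 0 60" --pt "0 0 0 0 60" --pt "0 0 30 0 60"

```text
time: 8.8
ee_pos: [0.6233, -0.0073, 0.3128]
ee_rot: [0.996, -0.089, -0.002, -0.0]
force: [0.3, 0.4, 0.0]
width: 0.0513
grasp_force: 0.0
```

Request:
move_arm --pt "-18 50 0 0 70" --pt "-18 50 0 0 70" --pt "-18 50 -40 0 70" --pt "-18 60 -60 0 70" --pt "-7 54 -60 0 70"

```text
time: 9.43
ee_pos: [0.5534, 0.2261, 0.1881]
ee_rot: [0.996, -0.089, 0.002, -0.001]
force: [1.1, -0.2, 0.0]
width: 0.0597
grasp_force: 0.0
```

Request:
move_arm --pt "0 -1 -60 -2 70" --pt "0 0 -30 0 70" --pt "0 0 0 0 70" --pt "0 0 0 0 70"

```text
time: 9.93
ee_pos: [0.5548, 0.2235, 0.0996]
ee_rot: [0.994, -0.107, 0.002, -0.001]
force: [1.2, 0.3, -0.2]
width: 0.0597
grasp_force: 0.0
```

Request:
move_arm --pt "-9 30 -20 0 70" --pt "0 0 -40 0 70" --pt "0 0 -20 0 70" --pt "0 0 0 0 70" --pt "0 0 0 0 70"

```text
time: 10.55
ee_pos: [0.5458, 0.2533, 0.0191]
ee_rot: [0.994, -0.107, 0.001, -0.001]
force: [-0.6, -0.1, 1.1]
width: 0.0596
grasp_force: 0.0
```

Request:
move_arm --pt "0 0 -6 0 70" --pt "0 0 0 0 0" --pt "0 0 0 0 0" --pt "0 0 0 0 0" --pt "0 0 0 0 0"

```text
time: 11.18
ee_pos: [0.5445, 0.2532, 0.0116]
ee_rot: [0.994, -0.107, 0.0, -0.0]
force: [0.0, -0.3, 2.6]
width: 0.0233
grasp_force: 39.7
```

Request:
move_arm --pt "0 0 60 0 0" --pt "0 0 60 0 0" --pt "0 0 60 0 0" --pt "0 0 60 0 0" --pt "0 0 60 0 0"

```text
time: 11.8
ee_pos: [0.5437, 0.253, 0.313]
ee_rot: [0.994, -0.107, -0.0, 0.0]
force: [1.4, 0.9, -0.6]
width: 0.0233
grasp_force: 39.4
```

Request:
move_arm --pt "16 -50 0 0 0" --pt "16 -50 0 0 0" --pt "16 -50 0 0 0" --pt "16 -50 0 0 0" --pt "16 -50 0 0 0"

```text
time: 12.42
ee_pos: [0.6243, 0.0016, 0.3109]
ee_rot: [0.994, -0.107, -0.0, -0.0]
force: [0.2, -0.1, -0.6]
width: 0.0226
grasp_force: 39.4
```

Request:
move_arm --pt "0 -8 0 0 0" --pt "0 0 0 0 0"

```text
time: 12.68
ee_pos: [0.6239, -0.0052, 0.3107]
ee_rot: [0.994, -0.108, -0.001, -0.0]
force: [-0.3, 0.3, -0.5]
width: 0.0231
grasp_force: 39.4
```

Request:
move_arm --pt "0 -3 -28 0 0" --pt "0 0 0 0 0" --pt "0 0 0 0 60" --pt "0 0 0 0 60" --pt "0 0 30 0 60"

```text
time: 13.3
ee_pos: [0.623, -0.0073, 0.3116]
ee_rot: [0.994, -0.107, -0.002, -0.0]
force: [-0.1, 0.2, -0.7]
width: 0.0512
grasp_force: 0.0
```

Request:
move_arm --pt "-13 50 0 -2 70" --pt "-13 50 0 0 70" --pt "-13 50 0 0 70" --pt "-13 50 0 0 70" --pt "-13 50 0 0 70"

```text
time: 13.92
ee_pos: [0.5588, 0.244, 0.3146]
ee_rot: [0.992, -0.124, 0.001, -0.0]
force: [0.3, 0.2, -0.0]
width: 0.0598
grasp_force: 0.0
```

Request:
move_arm --pt "-13 50 -20 0 70" --pt "-10 38 -40 0 70" --pt "0 0 -60 0 70" --pt "0 0 -60 0 70" --pt "0 0 0 0 70"

```text
time: 14.55
ee_pos: [0.5322, 0.3288, 0.1281]
ee_rot: [0.992, -0.124, -0.005, 0.003]
force: [-0.7, -0.4, -0.9]
width: 0.0602
grasp_force: 0.0
```

Request:
move_arm --pt "2 3 -50 0 70" --pt "0 0 -50 0 70" --pt "0 0 -8 0 70" --pt "0 0 0 0 70" --pt "0 0 0 0 70"

```text
time: 15.18
ee_pos: [0.5408, 0.3343, 0.029]
ee_rot: [0.992, -0.124, 0.002, -0.001]
force: [1.2, 0.7, 0.2]
width: 0.06
grasp_force: 0.0
```

Request:
move_arm --pt "-6 -1 -10 0 70" --pt "0 0 -6 0 70" --pt "0 0 0 0 70" --pt "0 0 0 0 0" --pt "0 0 0 0 0"

```text
time: 15.8
ee_pos: [0.5324, 0.3322, 0.0094]
ee_rot: [0.992, -0.124, 0.0, -0.0]
force: [-0.2, -0.0, 0.3]
width: 0.0242
grasp_force: 0.1
```

Request:
move_arm --pt "0 0 0 0 0" --pt "0 0 0 0 0" --pt "0 0 60 0 0" --pt "0 0 60 0 0" --pt "0 0 60 0 0"

```text
time: 16.42
ee_pos: [0.5318, 0.3319, 0.1907]
ee_rot: [0.992, -0.124, -0.0, 0.0]
force: [1.0, 0.1, 0.5]
width: 0.0229
grasp_force: 39.4
```

Request:
move_arm --pt "0 0 60 0 0" --pt "0 0 60 0 0" --pt "13 -50 0 0 0" --pt "13 -50 0 0 0" --pt "13 -50 0 0 0"

```text
time: 17.05
ee_pos: [0.5712, 0.1808, 0.3092]
ee_rot: [0.992, -0.124, 0.0, 0.0]
force: [0.5, -0.2, 0.0]
width: 0.0227
grasp_force: 39.4
```

Request:
move_arm --pt "13 -50 0 2 0" --pt "13 -50 0 2 0" --pt "13 -50 0 0 0" --pt "10 -40 0 0 0" --pt "0 0 0 0 0"

```text
time: 17.68
ee_pos: [0.6203, -0.0109, 0.3085]
ee_rot: [0.996, -0.092, -0.0, 0.0]
force: [-0.3, 1.4, -0.3]
width: 0.0235
grasp_force: 39.4
```

Request:
move_arm --pt "3 1 -26 0 0" --pt "0 0 0 0 0" --pt "0 0 0 0 60" --pt "0 0 0 0 60" --pt "0 0 30 0 60"

```text
time: 18.3
ee_pos: [0.622, -0.0064, 0.3115]
ee_rot: [0.996, -0.089, -0.002, -0.0]
force: [0.5, -0.0, 0.5]
width: 0.0516
grasp_force: 0.0
```

Request:
move_arm --pt "-3 50 0 5 70" --pt "-3 50 0 5 70" --pt "-3 50 0 5 70" --pt "-3 50 0 5 70" --pt "-3 50 0 0 70"

```text
time: 18.92
ee_pos: [0.6081, 0.245, 0.3145]
ee_rot: [0.996, 0.085, 0.001, -0.0]
force: [1.5, -0.9, 0.3]
width: 0.0598
grasp_force: 0.0
```

Request:
move_arm --pt "-2 50 0 0 70" --pt "0 33 -40 0 70" --pt "0 0 -60 0 70" --pt "0 0 -60 0 70" --pt "0 0 -40 0 70"

```text
time: 19.55
ee_pos: [0.6048, 0.3262, 0.1105]
ee_rot: [0.996, 0.085, -0.001, 0.0]
force: [-0.7, 0.4, -0.3]
width: 0.0595
grasp_force: 0.0
```

Request:
move_arm --pt "0 0 0 0 70" --pt "0 0 0 0 70"

```text
time: 19.8
ee_pos: [0.6077, 0.3268, 0.116]
ee_rot: [0.996, 0.085, 0.002, -0.001]
force: [0.1, 0.0, 0.5]
width: 0.0596
grasp_force: 0.0
```

Request:
move_arm --pt "0 -3 -50 0 70" --pt "0 0 -40 0 70" --pt "0 0 0 0 70" --pt "0 0 -6 0 70" --pt "0 0 0 0 70"

```text
time: 20.42
ee_pos: [0.6081, 0.324, 0.0201]
ee_rot: [0.996, 0.085, 0.002, -0.001]
force: [0.3, -0.1, 0.3]
width: 0.0596
grasp_force: 0.0
```

Request:
move_arm --pt "0 0 -7 0 70" --pt "0 0 0 0 70" --pt "0 0 0 0 0" --pt "0 0 0 0 0" --pt "0 0 0 0 0"

```text
time: 21.05
ee_pos: [0.6064, 0.3232, 0.0105]
ee_rot: [0.996, 0.085, 0.0, -0.0]
force: [-0.1, 0.3, -0.4]
width: 0.0231
grasp_force: 39.3
```

Request:
move_arm --pt "0 0 0 0 0" --pt "0 0 60 0 0" --pt "0 0 60 0 0" --pt "0 0 60 0 0" --pt "0 0 60 0 0"

```text
time: 21.68
ee_pos: [0.6058, 0.323, 0.252]
ee_rot: [0.996, 0.085, -0.0, 0.0]
force: [0.3, 0.7, 0.1]
width: 0.0232
grasp_force: 39.3
```

Request:
move_arm --pt "0 0 60 0 0" --pt "3 -50 0 -5 0" --pt "3 -50 0 -5 0" --pt "3 -50 0 -5 0" --pt "3 -50 0 -5 0"

```text
time: 22.3
ee_pos: [0.6179, 0.1216, 0.31]
ee_rot: [0.996, -0.091, -0.0, 0.0]
force: [-0.2, -0.6, -0.4]
width: 0.0231
grasp_force: 39.4
```

Request:
move_arm --pt "3 -50 0 0 0" --pt "2 -50 0 0 0" --pt "1 -33 0 0 0" --pt "0 0 0 0 0" --pt "0 0 0 0 0"

```text
time: 22.92
ee_pos: [0.624, -0.0094, 0.31]
ee_rot: [0.996, -0.09, -0.0, -0.0]
force: [-0.1, 1.0, 0.7]
width: 0.0231
grasp_force: 39.4
```

Request:
move_arm --pt "0 0 -28 0 0" --pt "0 0 0 0 0" --pt "0 0 0 0 60" --pt "0 0 0 0 60" --pt "0 0 30 0 60"

```text
time: 23.55
ee_pos: [0.6231, -0.0095, 0.3105]
ee_rot: [0.996, -0.09, -0.002, -0.0]
force: [1.4, 0.4, 0.6]
width: 0.0515
grasp_force: 0.0
```

Request:
move_arm --pt "-40 34 0 -2 60" --pt "-40 34 0 -2 60" --pt "-40 34 0 -2 60" --pt "-40 34 0 0 60" --pt "-40 34 -20 0 60"

```text
time: 24.18
ee_pos: [0.4243, 0.1614, 0.2949]
ee_rot: [0.99, -0.142, 0.003, -0.001]
force: [0.2, 0.6, 0.6]
width: 0.0508
grasp_force: 0.0
```

Request:
move_arm --pt "-40 34 -40 0 60" --pt "-6 4 -60 0 60" --pt "0 0 -60 0 60" --pt "0 0 0 0 60" --pt "0 0 0 0 60"

```text
time: 24.8
ee_pos: [0.382, 0.1968, 0.1369]
ee_rot: [0.99, -0.142, 0.002, -0.001]
force: [0.4, -0.7, -0.3]
width: 0.0507
grasp_force: 0.0
```

Run:
```python
from h import *
d=snap("top"); s=snap("scene")
save(d,"t5.png",(225,110,385,220),4)
h=hsv(s); H,S,V=h[...,0].astype(int),h[...,1],h[...,2]
print(manip.observe()["ee_pos"])
```

```text
[0.38289497 0.19696757 0.13770221]
```

View pics/t5.png

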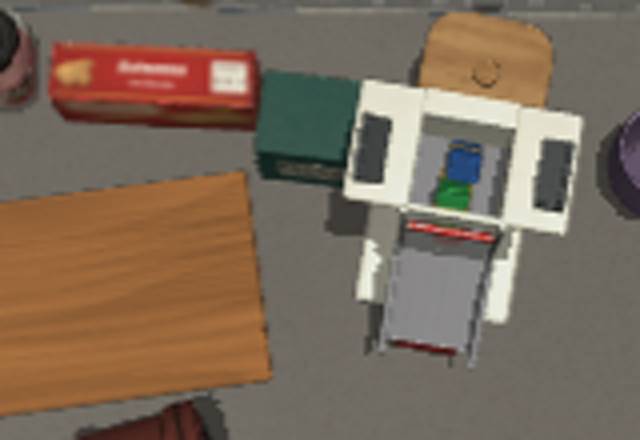

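Blue and green are visible inside the hopper, with the other two under them, and the board is empty. Next is the lid.

Request:
move_arm --pt "-4 2 -50 0 60" --pt "0 0 -40 0 60" --pt "0 0 0 0 60" --pt "0 0 -10 0 60" --pt "0 0 0 0 60" --newtons 80

```text
time: 25.52
ee_pos: [0.3776, 0.1987, 0.0357]
ee_rot: [0.99, -0.142, 0.001, -0.001]
force: [0.3, 0.2, 0.5]
width: 0.0511
grasp_force: 0.0
```

Request:
move_arm --pt "0 0 -11 0 60" --pt "0 0 0 0 60" --pt "0 0 0 0 0" --pt "0 0 0 0 0" --pt "0 0 0 0 0"

```text
time: 26.15
ee_pos: [0.3767, 0.1985, 0.0238]
ee_rot: [0.99, -0.142, 0.0, -0.0]
force: [-1.8, 1.0, 3.1]
width: 0.0119
grasp_force: 79.4
```

Request:
move_arm --pt "0 0 0 0 0" --pt "0 0 0 0 0" --pt "0 0 50 0 0" --pt "0 0 0 0 0"

```text
time: 26.65
ee_pos: [0.379, 0.1992, 0.0764]
ee_rot: [0.99, -0.142, 0.003, -0.001]
force: [0.1, 0.0, -0.6]
width: 0.0118
grasp_force: 78.8
```

Run:
```python
from h import *
s=snap("scene"); o=manip.observe();print(o["ee_pos"],o["width"])
q=proj(s,[o["ee_pos"]])[0].astype(int); print(q)
save(s,"m6.png",(q[0]-50,q[1]-45,q[0]+50,q[1]+45),6)
```

```text
[0.37756185 0.19872098 0.07464383] 0.011657411218384895
[329 264]
```

View pics/m6.png

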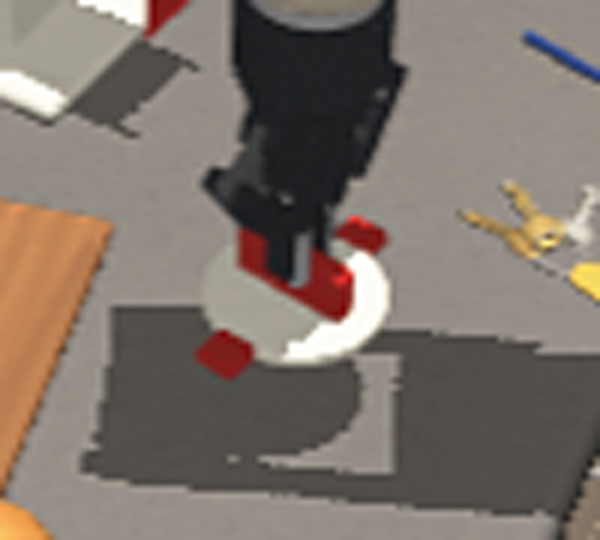

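Request:
move_arm --pt "0 0 55 0 0" --pt "0 0 55 0 0" --pt "0 0 55 8 0" --pt "0 0 55 8 0" --pt "0 0 55 8 0"

```text
time: 27.32
ee_pos: [0.3756, 0.1981, 0.3483]
ee_rot: [0.998, 0.07, -0.001, 0.0]
force: [-0.4, -1.0, -1.2]
width: 0.0114
grasp_force: 78.8
```

Request:
move_arm --pt "40 -34 0 8 0" --pt "40 -34 0 8 0" --pt "40 -34 0 8 0" --pt "40 -34 0 8 0" --pt "40 -34 0 2 0"

```text
time: 27.95
ee_pos: [0.577, 0.0271, 0.3459]
ee_rot: [0.934, 0.357, -0.001, -0.001]
force: [0.4, 2.0, -0.8]
width: 0.0116
grasp_force: 78.8
```

Request:
move_arm --pt "40 -34 0 0 0" --pt "6 -5 0 0 0" --pt "0 0 0 0 0" --pt "0 0 0 0 0"

```text
time: 28.45
ee_pos: [0.6215, -0.0097, 0.3479]
ee_rot: [0.934, 0.357, -0.0, -0.0]
force: [-1.3, -0.1, -0.5]
width: 0.012
grasp_force: 78.9
```

Request:
move_arm --pt "2 -1 -40 0 0" --pt "0 0 0 0 0" --pt "0 0 0 0 0"

```text
time: 28.82
ee_pos: [0.6241, -0.011, 0.3097]
ee_rot: [0.934, 0.356, 0.0, 0.0]
force: [0.3, -0.4, -0.5]
width: 0.0116
grasp_force: 78.8
```

Run:
```python
from h import *
s=snap("scene"); d=snap("top"); o=manip.observe();print(o["ee_pos"],o["width"],o["force"])
h=hsv(s); H,S,V=h[...,0].astype(int),h[...,1],h[...,2]
for c,a,l in blobs(((H<6)|(H>172))&(S>120)&(V>50),(245,130,320,190)): print("s",c,a)
h=hsv(d); H,S,V=h[...,0].astype(int),h[...,1],h[...,2]
for c,a,l in blobs(((H<6)|(H>172))&(S>120)&(V>50),(300,120,380,190)): print("t",c,a)
a=s["im"][120:200,240:330]; b=d["im"][110:190,295:385]
cv2.imwrite("pics/m7.png",cv2.resize(np.hstack([a,b])[:,:,::-1],None,fx=4.4,fy=4.4,interpolation=cv2.INTER_CUBIC))
```

```text
[ 0.62485103 -0.01135529  0.31067419] 0.011703054674674659 [-0.29627256 -0.75837985 -0.97023084]
s [281.68345324 144.94244604] 139
s [287.30555556 157.97222222] 36
s [317.66666667 164.6       ] 15
s [292.82352941 168.29411765] 17
t [315.45934959 153.97154472] 246
t [342.36580882 167.22518382] 1088
t [354.67663043 124.36684783] 368
t [347.69411765 138.87058824] 85
t [377.22807018 172.38596491] 114
t [347.16 153.78] 50
t [345.5 169. ] 6
```

View pics/m7.png

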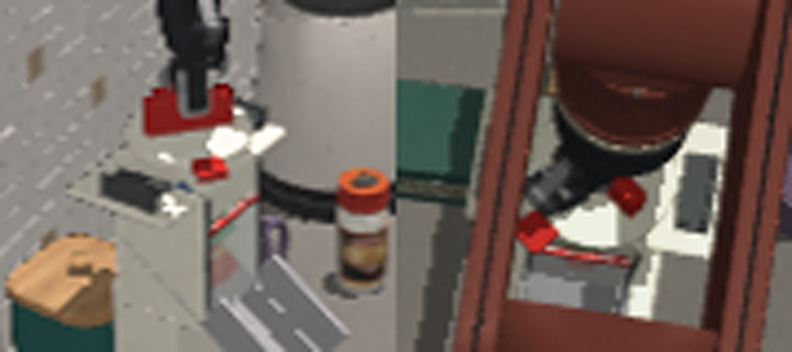

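Run:
```python
from h import *
s=snap("scene"); d=snap("top"); p=manip.observe()["ee_pos"]
t=np.radians(41.6); X=np.array([np.cos(t),np.sin(t),0]);Y=np.array([-X[1],X[0],0])
L=p+[.0008,.0013,-.0158]  # underside
print(L)
ear=L+Y*.055+[0,0,.008]; print("ear",proj(s,[ear]),proj(d,[ear])); 
b=L-X*.033+[0,0,.037];print("bar end",proj(d,[b]),proj(s,[b, L+X*.033+[0,0,.037]]))
h=hsv(d); H,S,V=h[...,0].astype(int),h[...,1].astype(int),h[...,2].astype(int)
for c,a,l in blobs(((H<6)|(H>174))&(S>200)&(V>120),(318,145,352,172),4): print("t",c,a)
```

```text
[ 0.62563378 -0.01027419  0.29439877]
ear [[287.54128681 156.20144699]] [[325.405956   161.97235662]]
bar end [[349.93017129 155.57144514]] [[292.66337299 137.9479575 ]
 [272.18728257 140.95029276]]
t [326.88 163.32] 25
```

Request:
move_arm --pt "-1 0 -10 0 0" --pt "0 0 -3 0 0" --pt "0 0 0 0 0"

```text
time: 29.4
ee_pos: [0.6229, -0.0117, 0.2945]
ee_rot: [0.934, 0.356, -0.001, -0.0]
force: [0.7, -0.3, -1.1]
width: 0.0115
grasp_force: 78.8
```

Request:
move_arm --pt "0 0 -2 0 0" --pt "0 0 -2 0 0" --pt "0 0 0 0 0"

```text
time: 29.78
ee_pos: [0.6232, -0.0116, 0.2911]
ee_rot: [0.934, 0.356, -0.0, -0.0]
force: [0.3, -0.0, -1.9]
width: 0.0115
grasp_force: 78.8
```

Request:
move_arm --pt "0 0 -2 0 0" --pt "0 0 0 0 0"

```text
time: 30.02
ee_pos: [0.6235, -0.0117, 0.2909]
ee_rot: [0.934, 0.356, 0.001, 0.0]
force: [-2.4, 0.6, 5.3]
width: 0.0121
grasp_force: 79.7
```

Request:
move_arm --pt "0 0 -2 0 0" --pt "0 0 0 0 0"

```text
time: 30.28
ee_pos: [0.6237, -0.0117, 0.2908]
ee_rot: [0.934, 0.356, 0.001, 0.001]
force: [-4.7, -0.4, 12.7]
width: 0.0117
grasp_force: 80.7
```

Seated at 0.2908, as predicted. I'll ease the pressure and twist.

Request:
move_arm --pt "0 0 2 0 0" --pt "0 0 0 -8 0" --pt "0 0 0 -8 0" --pt "0 0 0 -8 0" --pt "0 0 0 -8 0"

```text
time: 30.9
ee_pos: [0.6243, -0.0116, 0.2909]
ee_rot: [0.997, 0.083, 0.002, 0.0]
force: [0.5, 1.2, 4.7]
width: 0.0115
grasp_force: 79.8
```

Request:
move_arm --pt "0 0 0 -6 0" --pt "0 0 0 -4 0" --pt "0 0 0 0 0"

```text
time: 31.28
ee_pos: [0.6244, -0.0115, 0.2909]
ee_rot: [1.0, -0.003, 0.002, -0.0]
force: [0.3, 1.3, 5.3]
width: 0.0119
grasp_force: 79.7
```

Run:
```python
from h import *
o=manip.observe();print(o["ee_pos"],o["ee_rot"],o["torque"],o["force"],o["width"])
```

```text
[ 0.62439312 -0.01146421  0.29087138] [ 9.99994444e-01 -2.78952538e-03  1.82426292e-03 -4.20129244e-05] [ 0.16293824 -0.09962293 -0.05341702] [0.27158775 1.27919655 5.28788052] 0.01191240768749877
```

Request:
move_arm --pt "0 0 0 -3 0" --pt "0 0 0 -2 0" --pt "0 0 0 0 0" --newtons 100

```text
time: 31.65
ee_pos: [0.6248, -0.0113, 0.2909]
ee_rot: [0.999, -0.046, 0.002, -0.0]
force: [4.0, 1.7, 6.0]
width: 0.0107
grasp_force: 98.9
```

Run:
```python
from h import *
o=manip.observe();print(2*np.degrees(np.arctan2(o["ee_rot"][1],o["ee_rot"][0])),o["torque"],o["force"],o["width"])
```

```text
-5.277423018986283 [ 0.23411059 -0.46685446  0.0620493 ] [3.97091352 1.68784116 6.034845  ] 0.01072923301332418
```

Request:
move_arm --pt "0 0 0 -2 0" --pt "0 0 0 -2 0" --pt "0 0 0 0 0"

```text
time: 32.02
ee_pos: [0.6252, -0.0113, 0.2909]
ee_rot: [0.997, -0.08, 0.003, -0.0]
force: [5.4, 0.2, 5.2]
width: 0.0111
grasp_force: 99.5
```

Run:
```python
from h import *
o=manip.observe();print(2*np.degrees(np.arctan2(o["ee_rot"][1],o["ee_rot"][0])),o["torque"],o["force"],o["width"])
```

```text
-9.192701472087577 [ 0.17089117 -0.80265521  0.99739881] [5.43413025 0.19081175 5.20404426] 0.011133509668292976
```

Request:
move_arm --pt "0 0 0 -1 0" --pt "0 0 0 0 0" --pt "0 0 0 0 0"

```text
time: 32.4
ee_pos: [0.6252, -0.0113, 0.291]
ee_rot: [0.996, -0.088, 0.003, -0.0]
force: [5.2, 1.3, 4.9]
width: 0.0109
grasp_force: 100.3
```

Run:
```python
from h import *
o=manip.observe();print(2*np.degrees(np.arctan2(o["ee_rot"][1],o["ee_rot"][0])),o["torque"],o["force"],o["width"])
```

```text
-10.146263429717381 [ 0.16369406 -0.80442685  1.30143486] [5.23376031 1.33246121 4.85878744] 0.010871753509258066
```

Request:
move_arm --pt "0 0 0 1 0" --pt "0 0 0 0 50" --pt "0 0 0 0 50" --pt "0 0 50 0 50" --pt "-40 -10 40 0 50"

```text
time: 33.02
ee_pos: [0.5834, -0.0217, 0.3788]
ee_rot: [0.997, -0.081, -0.001, -0.0]
force: [0.3, -0.3, 0.7]
width: 0.0425
grasp_force: 0.0
```

Request:
move_arm --pt "-50 -50 0 -8 50" --pt "-50 -60 0 -8 50" --pt "-30 -60 0 -8 70" --pt "-10 -60 0 -8 70" --pt "0 -60 0 -8 70"

```text
time: 33.65
ee_pos: [0.4599, -0.2915, 0.3796]
ee_rot: [0.908, -0.42, 0.0, 0.0]
force: [1.1, 0.6, -0.0]
width: 0.0601
grasp_force: 0.0
```

Run:
```python
from h import *
s=snap("scene"); d=snap("top"); o=manip.observe();print(o["ee_pos"],o["joint_positions"])
h=hsv(d); H,S,V=h[...,0].astype(int),h[...,1].astype(int),h[...,2].astype(int)
for c,a,l in blobs(((H<6)|(H>174))&(S>120)&(V>50),(305,130,375,200),4):
    ys,xs=np.nonzero(l);P=onz(d,np.c_[xs,ys],.31)[:,:2].astype(np.float32); f=cv2.fitLine(P,2,0,.01,.01).ravel(); print("t",c,a,P.mean(0),np.degrees(np.arctan2(f[1],f[0])))
m=(H>5)&(H<25)&(S>80)&(V>90)
k=[b for b in blobs((V<60),(390,190,500,275)) if b[1]>20]
for c,a,l in k:
    ys,xs=np.nonzero(l);P=onz(d,np.c_[xs,ys],.046)[:,:2].astype(np.float32); print("dark",c,a,P.mean(0),cv2.minAreaRect(P))
a=s["im"][120:220,240:350]; b=d["im"][120:270,300:500]
cv2.imwrite("pics/m8.png",np.hstack([cv2.resize(a,(330,300)),cv2.resize(b,(400,300))])[:,:,::-1])
```

```text
[ 0.45929818 -0.29476798  0.37762453] [-0.71384005 -0.02269533  1.5036905  -0.00199709  1.66262431  1.72649825]
t [341.94017094 148.87179487] 117 [ 0.62401    -0.01261072] -7.58947
t [323.38235294 147.94117647] 34 [0.6255514 0.0369211] -3.7838883
t [358.42857143 153.07142857] 14 [ 0.61335146 -0.05669916] -3.2318687
t [338.03333333 167.93333333] 30 [ 0.5719263  -0.00258025] 81.75179
t [331.  196.5] 18 [0.495262   0.01525077] 81.122185
dark [446.81491713 222.72099448] 1086 [ 0.45281613 -0.37557223] ((0.44131118059158325, -0.34534281492233276), (0.09303099662065506, 0.3766964375972748), 52.40555191040039)
dark [492.10839161 206.24475524] 286 [ 0.5084429  -0.52980775] ((0.508736252784729, -0.5399641990661621), (0.062089044600725174, 0.08139964938163757), 47.24457931518555)
dark [481.4266055  222.37155963] 218 [ 0.45452416 -0.49133232] ((0.45304566621780396, -0.4950087070465088), (0.07478287070989609, 0.04422276094555855), 57.04445266723633)
dark [492.96864111 261.92334495] 287 [ 0.32572767 -0.52658165] ((0.3313545286655426, -0.5364723205566406), (0.048643000423908234, 0.0901007130742073), 48.1527099609375)
dark [448.14285714 263.30252101] 119 [ 0.32072693 -0.37656283] ((0.31508907675743103, -0.38249170780181885), (0.10180748254060745, 0.01636188104748726), 49.67216491699219)
```

View pics/m8.png

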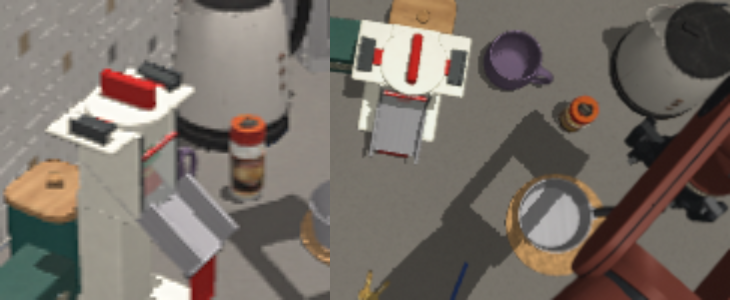

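The lid is locked: bar at −7.6°, dispenser axis about −8.3°, ears under the hooks. The pan hasn't moved and is at raw (412,228). Next I turn the tool and go to the handle.

Request:
move_arm --pt "0 -20 0 10 80" --pt "0 -20 0 10 80" --pt "0 -20 0 10 80" --pt "0 -20 0 10 80" --pt "0 0 0 10 80" --newtons 115

```text
time: 34.38
ee_pos: [0.4607, -0.3703, 0.3783]
ee_rot: [1.0, 0.009, -0.001, -0.001]
force: [0.7, 0.1, -0.1]
width: 0.0685
grasp_force: 0.0
```

Request:
move_arm --pt "0 0 0 10 80" --pt "0 0 0 10 80" --pt "0 0 0 10 80" --pt "0 0 0 10 80" --pt "0 0 0 10 80"

```text
time: 35.0
ee_pos: [0.461, -0.369, 0.3788]
ee_rot: [0.902, 0.431, -0.0, -0.001]
force: [-0.5, 0.2, 0.5]
width: 0.068
grasp_force: 0.0
```

Request:
move_arm --pt "-13 0 -40 10 80" --pt "0 0 -50 10 80" --pt "0 0 -50 10 80" --pt "0 0 -50 10 80" --pt "0 0 0 4 80"

```text
time: 35.62
ee_pos: [0.4454, -0.3662, 0.1831]
ee_rot: [0.676, 0.737, 0.001, -0.006]
force: [0.1, 0.1, -0.3]
width: 0.0681
grasp_force: 0.0
```

Run:
```python
from h import *
d=snap("top"); s=snap("scene"); o=manip.observe();print(o["ee_pos"],2*np.degrees(np.arctan2(o["ee_rot"][1],o["ee_rot"][0])))
h=hsv(s); H,S,V=h[...,0].astype(int),h[...,1].astype(int),h[...,2].astype(int)
# handle as predicted in scene, and pan rim
c=np.array([.4375,-.2608,0]);u=np.array([.0733,-.9973,0])
q=proj(s,[c+u*.062+[0,0,.052],c+u*.184+[0,0,.052],c+[0,0,.054]]); print(q)
im=s["im"][130:220,330:430]; im=cv2.resize(im[:,:,::-1],None,fx=6,fy=6,interpolation=cv2.INTER_CUBIC)
for x in q: cv2.circle(im,tuple(int(v) for v in (x-[330,130]+.5)*6),3,(255,255,0),-1)
t=np.linspace(0,2*np.pi,25); 
for x in proj(s,c+np.c_[.061*np.cos(t),.061*np.sin(t),t*0+.054]): cv2.circle(im,tuple(int(v) for v in (x-[330,130]+.5)*6),2,(0,255,255),-1)
cv2.imwrite("pics/m9.png",im)
```

```text
[ 0.44751925 -0.36851037  0.18767258] 94.77038625084798
[[363.27597478 177.65723981]
 [370.69490842 161.95019784]
 [359.25097702 185.8194279 ]]
```

View pics/m9.png

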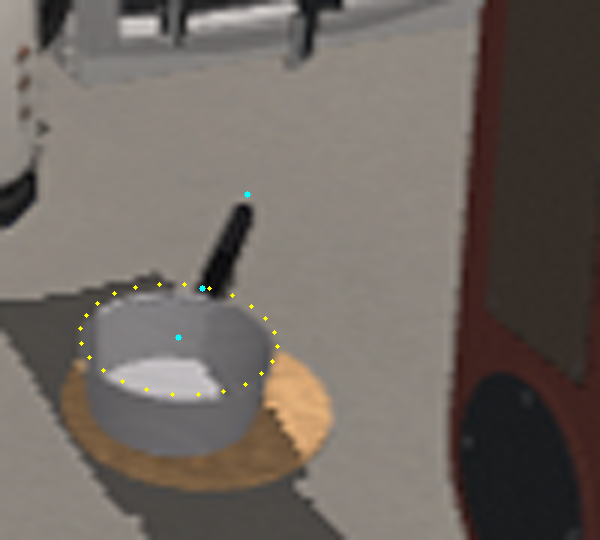

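The pan sits about 5 mm nearer the camera than I predicted, so it is near y = −0.255. The handle line agrees.

Request:
move_arm --pt "-2 -1 -50 0 80" --pt "0 0 -50 0 80" --pt "0 0 -30 0 80" --pt "0 0 0 0 80" --pt "0 0 0 0 80"

```text
time: 36.35
ee_pos: [0.4472, -0.3718, 0.0614]
ee_rot: [0.678, 0.735, -0.0, 0.001]
force: [0.5, -0.2, 0.4]
width: 0.0684
grasp_force: 0.0
```

Request:
move_arm --pt "0 0 -15 0 80" --pt "0 0 -15 0 80" --pt "0 0 0 0 80" --pt "0 0 0 0 80"

```text
time: 36.85
ee_pos: [0.4461, -0.3707, 0.0291]
ee_rot: [0.677, 0.736, 0.0, -0.0]
force: [-0.7, -0.8, 0.1]
width: 0.0683
grasp_force: 0.0
```

Request:
move_arm --pt "0 0 -4 0 80" --pt "0 0 0 0 0" --pt "0 0 0 0 0" --pt "0 0 0 0 0" --pt "0 0 0 0 0"

```text
time: 37.48
ee_pos: [0.4461, -0.3709, 0.0257]
ee_rot: [0.677, 0.736, -0.0, 0.0]
force: [-0.6, 0.2, 2.1]
width: 0.0116
grasp_force: 112.5
```

Request:
move_arm --pt "0 0 0 0 0" --pt "0 0 0 0 0" --pt "0 0 15 0 0" --pt "0 0 15 0 0" --pt "0 0 0 0 0"

```text
time: 38.1
ee_pos: [0.4473, -0.3719, 0.0575]
ee_rot: [0.677, 0.736, -0.0, 0.002]
force: [0.2, -0.1, -2.9]
width: 0.0112
grasp_force: 112.6
```

```bash
cat > pan.py <<'E'
from h import *
def ell(s,box):
    h=hsv(s); S,V=h[...,1].astype(int),h[...,2].astype(int)
    return h
s=snap("scene"); d=snap("top"); o=manip.observe();print(o["ee_pos"],2*np.degrees(np.arctan2(o["ee_rot"][1],o["ee_rot"][0])),o["width"],o["force"],o["torque"],o["time"])
E
python3 - <<'E'
from pan import *
# predicted pan pose relative to TCP at grasp: along -toolx(94.2)?? handle from centre to grip
th=np.radians(2*np.degrees(np.arctan2(o["ee_rot"][1],o["ee_rot"][0]))); X=np.array([np.cos(th),np.sin(th),0])
c=o["ee_pos"]+X*.115+[0,0,-.019-.0]; c[2]=o["ee_pos"][2]-.025+.006; print("pan c",c)
im=s["im"][130:220,310:410]; im=cv2.resize(im[:,:,::-1],None,fx=5,fy=5,interpolation=cv2.INTER_CUBIC)
t=np.linspace(0,2*np.pi,25)
for r,z in((.061,.048),(.052,0)):
  for x in proj(s,c+np.c_[r*np.cos(t),r*np.sin(t),t*0+z]): cv2.circle(im,tuple(int(v) for v in (x-[310,130]+.5)*5),1,(0,255,255),-1)
cv2.imwrite("pics/m10.png",im)
E
```

```text
[ 0.4463051  -0.3709143   0.05570949] 94.71508725493959 0.010879758173420687 [ 0.47119261 -0.38420176 -3.50956798] [-0.27303811 -0.02187621 -0.020468  ] 38.2
pan c [ 0.43685199 -0.25630349  0.03670949]
```

View pics/m10.png

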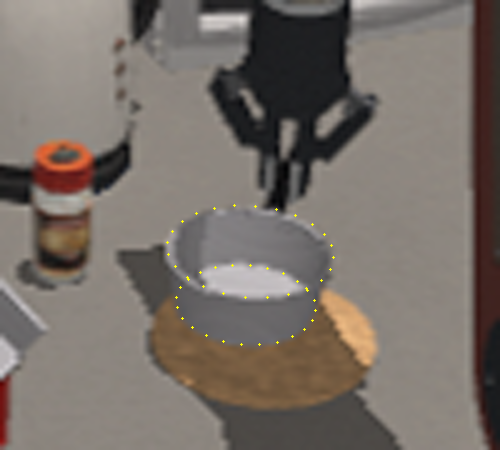

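The pan is held level, matching the predicted outline. That used up my picture allowance, so from here I check with numbers only. Next I carry the pan to a point in front of the paddle.

Request:
move_arm --pt "-4 40 2 -3 0" --pt "-4 40 1 -3 0" --pt "-4 40 0 -3 0" --pt "-4 40 0 -3 0" --pt "-4 40 0 -1 0"

```text
time: 38.83
ee_pos: [0.4253, -0.1693, 0.0578]
ee_rot: [0.757, 0.654, -0.0, -0.001]
force: [1.2, 0.2, -2.9]
width: 0.0113
grasp_force: 112.7
```

Request:
move_arm --pt "-4 40 0 0 0" --pt "-3 35 0 0 0" --pt "0 0 0 0 0" --pt "0 0 0 0 0"

```text
time: 39.33
ee_pos: [0.4192, -0.0961, 0.0583]
ee_rot: [0.756, 0.654, -0.0, 0.0]
force: [-0.3, -0.9, -3.1]
width: 0.0111
grasp_force: 112.7
```

```bash
cat > pan.py <<'E'
from h import *
def chk(tag="pan"):
    s=snap("scene"); o=manip.observe(); th=2*np.arctan2(o["ee_rot"][1],o["ee_rot"][0])
    print(o["ee_pos"].round(4),np.degrees(th).round(1),"w",round(o["width"],4),o["force"].round(1),o["torque"].round(2),o["time"])
    X=np.array([np.cos(th),np.sin(th),0]); c=o["ee_pos"]+X*.115; c[2]-=.019
    C=np.array([.6244,-.0095]);a=np.radians(-8.3);R=np.array([[np.cos(a),np.sin(a)],[-np.sin(a),np.cos(a)]])
    print("pan pred",c.round(4),"disp frame",(R@(c[:2]-C)).round(4))
    return s,o,c
def edges(s,c,tilt=3):
    """compare predicted rim outline with image: nearest Canny edge offset (px) along outward normal"""
    g=cv2.cvtColor(s["im"],cv2.COLOR_RGB2GRAY); e=cv2.Canny(g,40,90)
    dt=cv2.distanceTransform(255-e,cv2.DIST_L2,5); t=np.linspace(0,2*np.pi,73)[:-1]
    best=[]
    for dx in range(-5,6):
        for dy in range(-5,6):
            q=proj(s,c+np.c_[.061*np.cos(t),.061*np.sin(t),t*0+.048])+[dx,dy]
            v=cv2.remap(dt,q[:,0].astype(np.float32),q[:,1].astype(np.float32),1); best.append((np.minimum(v,3).mean(),dx,dy))
    print("rim match",sorted(best)[:3],"at zero",[b for b in best if b[1]==b[2]==0][0])
E
python3 - <<'E'
from pan import *
s,o,c=chk(); q=proj(s,[c])[0]; print(q)
h=hsv(s); H,S,V=h[...,0].astype(int),h[...,1].astype(int),h[...,2].astype(int)
# steel pan bright floor / wall extents
m=(S<30)&(V>60); box=(int(q[0]-45),int(q[1]-45),int(q[0]+45),int(q[1]+30))
for cc,a,l in blobs(m,box,80): ys,xs=np.nonzero(l); print(cc,a,xs.min(),xs.max(),ys.min(),ys.max())
t=np.linspace(0,2*np.pi,60); qq=proj(s,c+np.c_[.061*np.cos(t),.061*np.sin(t),t*0+.048]); qb=proj(s,c+np.c_[.052*np.cos(t),.052*np.sin(t),t*0])
print("pred rim x",qq[:,0].min(),qq[:,0].max(),"y",qq[:,1].min(),qb[:,1].max())
E
```

```text
[ 0.4193 -0.0965  0.0583] 81.7 w 0.0113 [ 0.2  0.3 -3.2] [-0.33 -0.05 -0.03] 39.375
pan pred [0.4359 0.0173 0.0393] disp frame [-0.1904 -0.0007]
[332.42092967 232.79911516]
[327.53759124 227.1209854 ] 5480 287 376 187 261
pred rim x 314.2420299545969 351.78458238393466 y 210.10208408142864 243.17106996021485
```

Request:
move_arm --pt "10 -1 0 0 0" --pt "10 -2 0 0 0" --pt "10 -1 0 0 0" --pt "0 0 0 0 0"

```text
time: 39.88
ee_pos: [0.4501, -0.1002, 0.0584]
ee_rot: [0.756, 0.654, 0.0, 0.0]
force: [0.1, 0.1, -4.2]
width: 0.011
grasp_force: 112.7
```

Request:
move_arm --pt "5 -1 0 0 0" --pt "5 -1 0 0 0" --pt "5 -1 0 0 0" --pt "0 0 0 0 0"

```text
time: 40.38
ee_pos: [0.463, -0.1024, 0.0576]
ee_rot: [0.756, 0.654, -0.001, -0.001]
force: [-4.3, 0.7, -3.1]
width: 0.0111
grasp_force: 112.8
```

```bash
cat > pad.py <<'E'
from pan import *
s,o,c=chk()
d=snap("top")
for n,im,box in(("s",s,(285,195,350,235)),("t",d,(300,150,380,215))):
    h=hsv(im); H,S,V=h[...,0].astype(int),h[...,1].astype(int),h[...,2].astype(int)
    for k,m in {"red":(H<6)|(H>174),"yel":(H>20)&(H<36),"grn":(H>45)&(H<85),"blu":(H>100)&(H<130)}.items():
        for cc,a,l in blobs(m&(S>120)&(V>50),box,5): ys,xs=np.nonzero(l);print(n,k,cc.round(1),a,xs.min(),xs.max(),ys.min(),ys.max())
E
python3 pad.py
```

```text
[ 0.463  -0.1024  0.0577] 81.8 w 0.011 [-3.9  0.6 -3. ] [-0.28  0.63  0.43] 40.425
pan pred [0.4795 0.0114 0.0387] disp frame [-0.1464 -0.0002]
s red [304.3 213.6] 36 299 310 206 222
t red [323.1 150.6] 11 321 325 150 152
t red [341.  155.2] 57 338 344 150 161
t red [358.4 153.1] 14 358 359 150 157
t red [329. 170.] 5 327 331 170 170
t red [368.9 200. ] 635 354 379 180 214
t grn [335.8 169.9] 51 332 340 166 173
```

Request:
move_arm --pt "4 -1 0 0 0" --pt "4 0 0 0 0" --pt "0 0 0 0 0"

```text
time: 40.85
ee_pos: [0.4719, -0.1036, 0.0579]
ee_rot: [0.756, 0.654, -0.0, -0.0]
force: [-2.1, 0.4, -6.9]
width: 0.0109
grasp_force: 112.6
```

```bash
python3 pad.py
```

```text
[ 0.4717 -0.1036  0.0578] 81.7 w 0.0114 [-2.1  0.2 -7.1] [-0.6   0.7   0.28] 40.9
pan pred [0.4883 0.0102 0.0388] disp frame [-0.1375 -0.0002]
s red [301.8 195.8] 5 301 303 195 197
s red [307.3 199.3] 18 305 310 197 202
s red [299.  215.8] 8 296 301 213 219
s grn [327.7 225.2] 23 325 331 223 227
t red [323.1 150.6] 11 321 325 150 152
t red [341.1 155.2] 56 339 344 150 161
t red [358.4 153.1] 14 358 359 150 157
t red [368.8 198.5] 698 353 379 177 214
t red [329.1 204.9] 7 327 332 204 205
t yel [331. 195.] 43 328 335 191 198
t blu [333.5 188. ] 32 330 337 185 190
```

Request:
move_arm --pt "0 0 0 0 0" --pt "0 0 0 0 0" --pt "0 0 0 0 0" --pt "0 0 0 0 0" --pt "0 0 0 0 0"

```text
time: 41.58
ee_pos: [0.4721, -0.1038, 0.0583]
ee_rot: [0.756, 0.654, -0.0, -0.0]
force: [-2.2, 0.1, -8.3]
width: 0.0109
grasp_force: 112.7
```

Request:
move_arm --pt "0 0 0 0 0" --pt "0 0 0 0 0" --pt "0 0 0 0 0" --pt "0 0 0 0 0" --pt "0 0 0 0 0"

```text
time: 42.2
ee_pos: [0.4721, -0.1038, 0.0583]
ee_rot: [0.756, 0.654, 0.0, 0.0]
force: [-3.3, 0.7, -8.5]
width: 0.0111
grasp_force: 112.7
```

```bash
sed -i 's/(285,195,350,235)/(275,185,370,260)/; s/(300,150,380,215)/(300,140,400,250)/' pad.py; python3 pad.py
```

```text
[ 0.4721 -0.1038  0.0583] 81.7 w 0.0114 [-2.   0.6 -7.8] [-0.6   0.66  0.25] 42.25
pan pred [0.4887 0.01   0.0393] disp frame [-0.1371 -0.0003]
s red [299.2 215.3] 9 297 301 213 218
s red [317.8 225.2] 20 316 321 223 228
s red [322.8 226.8] 13 321 324 225 228
s yel [312.7 222.4] 63 308 318 218 227
s grn [328.3 225. ] 20 326 331 223 227
s blu [310.8 215.3] 38 307 314 212 219
s blu [306.4 220.3] 11 305 308 218 222
t red [341.7 150.3] 105 338 345 140 161
t red [323.4 147.9] 34 321 326 144 152
t red [358.4 153.1] 14 358 359 150 157
t red [372.6 210.5] 1883 340 399 176 249
t red [327.5 210.4] 26 324 331 208 212
t red [326.6 215.8] 25 324 330 214 218
t red [396.5 239.1] 113 392 399 222 249
t yel [327.4 204.7] 47 324 331 200 208
t grn [327.9 221.4] 44 325 331 218 225
t blu [331.6 199.2] 43 328 335 196 203
```

Run:
```python
from pan import *
s,o,c=chk();d=snap("top")
for n,t,q in(("blue",[331.6,199.2],[310,216.4]),("yel",[327.4,204.7],[312.7,222.4]),("grn",[327.9,221.4],[328.3,225]),("red",[327,213],[319.8,225.8])):
    p,e=two(d,[t],s,[q]); print(n,p.round(3),e.round(4),"from pan centre",(p-c).round(3))
```

```text
[ 0.4721 -0.1038  0.0583] 81.7 w 0.0111 [-2.8  0.9 -6.6] [-0.64  0.71  0.26] 42.35
pan pred [0.4887 0.01   0.0393] disp frame [-0.1371 -0.0003]
blue [0.521 0.004 0.071] 0.003 from pan centre [ 0.033 -0.006  0.032]
yel [0.505 0.017 0.06 ] 0.004 from pan centre [0.017 0.007 0.02 ]
grn [0.451 0.015 0.065] 0.0032 from pan centre [-0.038  0.005  0.026]
red [0.479 0.018 0.055] 0.0041 from pan centre [-0.01   0.008  0.015]
```

All four are within the pan radius and below the lip. I'll withdraw slowly.

Request:
move_arm --pt "-6 1 0 0 0" --pt "-6 1 0 0 0" --pt "-8 1 0 0 0" --pt "-10 2 0 0 0" --pt "-10 1 0 0 0"

```text
time: 43.02
ee_pos: [0.4319, -0.0978, 0.0588]
ee_rot: [0.756, 0.654, 0.0, 0.001]
force: [-0.1, 0.6, -3.7]
width: 0.0117
grasp_force: 113.3
```

Request:
move_arm --pt "-10 1 0 0 0" --pt "-8 1 0 0 0" --pt "0 0 0 0 0" --pt "0 0 0 0 0"

```text
time: 43.52
ee_pos: [0.4145, -0.0959, 0.0585]
ee_rot: [0.756, 0.654, 0.0, 0.0]
force: [1.3, -0.7, -3.3]
width: 0.0106
grasp_force: 113.3
```

```bash
sed -i 's/(275,185,370,260)/(270,170,380,270)/' pad.py; python3 pad.py
```

```text
[ 0.4145 -0.0959  0.0585] 81.7 w 0.011 [-0.8 -0.2 -3.9] [-0.33  0.06  0.05] 43.575
pan pred [0.4311 0.0178 0.0395] disp frame [-0.1952 -0.0008]
s red [289.6 170.8] 5 288 291 170 172
s red [307.2 214.5] 102 303 311 205 224
s red [332.8 231.2] 23 330 336 228 234
s red [338.  232.5] 13 336 339 230 234
s yel [327.8 228. ] 67 323 333 223 233
s yel [377.  265.3] 28 374 379 263 269
s grn [343.7 230.8] 23 341 347 228 233
s blu [325.8 220.8] 34 323 329 218 224
s blu [321.1 225.4] 8 320 323 223 227
s blu [373.2 228.3] 21 367 379 225 232
t red [341.8 150.2] 104 339 345 140 161
t red [323.4 147.9] 34 321 326 144 152
t red [358.4 153.1] 14 358 359 150 157
t red [331.4 166.6] 21 327 337 165 168
t red [343.  168.5] 8 340 346 168 169
t red [330.6 196.4] 17 324 337 195 198
t red [374.8 226.1] 1568 345 399 200 249
t red [325.2 228.2] 24 322 328 227 230
t red [323.7 233.7] 27 321 327 232 236
t red [397.6 243.8] 43 395 399 235 249
t yel [324.9 222.3] 47 322 329 217 226
t grn [324.9 239.3] 45 322 328 236 242
t blu [328.9 217.1] 46 326 332 214 221
```

Request:
move_arm --pt "-1 -25 2 0 0" --pt "-1 -35 0 0 0" --pt "-1 -40 0 0 0" --pt "-1 -40 0 0 0" --pt "-1 -40 0 0 0"

```text
time: 44.25
ee_pos: [0.4094, -0.2773, 0.0603]
ee_rot: [0.756, 0.654, 0.0, 0.0]
force: [0.2, 0.3, -2.9]
width: 0.0115
grasp_force: 113.3
```

Request:
move_arm --pt "-1 -40 0 0 0" --pt "-1 -40 0 0 0" --pt "-1 -29 0 0 0" --pt "0 0 0 0 0" --pt "0 0 0 0 0"

```text
time: 44.88
ee_pos: [0.406, -0.3841, 0.0598]
ee_rot: [0.756, 0.654, 0.0, -0.001]
force: [-0.1, -0.1, -3.1]
width: 0.0113
grasp_force: 113.2
```

Run:
```python
from pan import *
s,o,c=chk();d=snap("top"); print(proj(d,[c+[0,0,.048],[.4233,-.2708,.006]]))
for n,im in(("s",s),("t",d)):
    q=proj(im,[c+[0,0,.02]])[0].astype(int); box=(q[0]-24,q[1]-24,q[0]+24,q[1]+24)
    h=hsv(im); H,S,V=h[...,0].astype(int),h[...,1].astype(int),h[...,2].astype(int)
    for k,m in {"red":(H<6)|(H>174),"yel":(H>22)&(H<36),"grn":(H>45)&(H<85),"blu":(H>100)&(H<130)}.items():
        for cc,a,l in blobs(m&(S>120)&(V>50),box,5): print(n,k,(cc-q).round(1),a)
# trivet visible in top
h=hsv(d); H,S,V=h[...,0].astype(int),h[...,1].astype(int),h[...,2].astype(int)
for cc,a,l in blobs((H>5)&(H<25)&(S>80)&(V>60),(380,195,450,270),50):
    cn=np.vstack(cv2.findContours(l.astype(np.uint8),0,1)[0]).reshape(-1,2); print("triv",cv2.minEnclosingCircle(cv2.convexHull(onz(d,cn,.006)[:,:2].astype(np.float32))))
```

```text
[ 0.406  -0.3837  0.0598] 81.7 w 0.0115 [-1.   0.6 -4.4] [-0.37  0.05 -0.04] 44.925
pan pred [ 0.4226 -0.2699  0.0408] disp frame [-0.1621 -0.2868]
[[418.49335748 230.61215501]
 [412.67862445 231.85824451]]
s red [0.5 2.4] 11
s red [5.1 3.1] 8
s yel [-4.  -0.9] 36
s grn [10.5  1.6] 18
s blu [-1.1 -4.9] 9
s blu [-7.2 -4.2] 5
t red [-0.6  0.5] 25
t red [-1.7  6.6] 30
t yel [ 0.2 -5.9] 52
t grn [ 0.6 12. ] 46
t blu [  6.  -10.5] 24
t blu [10.9 -6. ] 21
triv ((0.4233414828777313, -0.2708410620689392), 0.0852896124124527)
triv ((0.4498240351676941, -0.2942613959312439), 0.027680758386850357)
```

Request:
move_arm --pt "0 0 -15 0 0" --pt "0 0 -10 0 0" --pt "0 0 -5 0 0" --pt "0 0 -2 0 0" --pt "0 0 0 0 0"

```text
time: 45.6
ee_pos: [0.4062, -0.3848, 0.0283]
ee_rot: [0.756, 0.654, 0.0, 0.0]
force: [-0.1, -0.0, -3.5]
width: 0.0114
grasp_force: 113.3
```

Request:
move_arm --pt "0 0 -2 0 0" --pt "0 0 0 0 0"

```text
time: 45.85
ee_pos: [0.4064, -0.3852, 0.0267]
ee_rot: [0.756, 0.654, 0.0, 0.0]
force: [0.6, 0.1, -1.3]
width: 0.0112
grasp_force: 113.4
```

Request:
move_arm --pt "0 0 -1 0 0" --pt "0 0 0 0 0" --pt "0 0 0 0 40" --pt "0 0 0 0 40" --pt "0 0 0 0 40"

```text
time: 46.48
ee_pos: [0.4061, -0.3846, 0.0253]
ee_rot: [0.756, 0.654, 0.0, -0.0]
force: [0.4, -1.1, -1.0]
width: 0.0341
grasp_force: 0.0
```

Request:
move_arm --pt "0 0 20 0 40" --pt "0 0 40 0 40" --pt "0 0 50 0 40" --pt "0 0 50 0 40" --pt "0 -40 40 0 40"

```text
time: 47.1
ee_pos: [0.407, -0.4238, 0.2297]
ee_rot: [0.755, 0.655, 0.0, 0.002]
force: [0.1, -0.1, 0.3]
width: 0.0342
grasp_force: 0.0
```

Run:
```python
from pan import *
s=snap("scene");d=snap("top");o=manip.observe();print(o["ee_pos"],o["force"],o["width"])
c=np.array([.4226,-.2705,.006])
for n,im in(("s",s),("t",d)):
    q=proj(im,[c+[0,0,.02]])[0].astype(int); box=(q[0]-24,q[1]-24,q[0]+24,q[1]+24)
    h=hsv(im); H,S,V=h[...,0].astype(int),h[...,1].astype(int),h[...,2].astype(int)
    for k,m in {"red":(H<6)|(H>174),"yel":(H>22)&(H<36),"grn":(H>45)&(H<85),"blu":(H>100)&(H<130)}.items():
        for cc,a,l in blobs(m&(S>120)&(V>50),box,5): print(n,k,(cc-q).round(1),a)
h=hsv(d); H,S,V=h[...,0].astype(int),h[...,1].astype(int),h[...,2].astype(int)
for cc,a,l in blobs((S<40)&(V>60),(385,205,440,258),60):
    ys,xs=np.nonzero(l); print("steel",cc,a,xs.min(),xs.max(),ys.min(),ys.max())
t=np.linspace(0,6.28,40);q=proj(d,c+np.c_[.061*np.cos(t),.061*np.sin(t),t*0+.048]);print("rim pred",q.min(0),q.max(0))
for cc,a,l in blobs(((H<6)|(H>174))&(S>120)&(V>50),(315,130,370,175),8): print("lid",cc,a)
for b,z in(((320,130,375,150),.3),): pass
```

```text
[ 0.40784265 -0.43014498  0.23374569] [-0.60130403 -0.28575531  0.98932431] 0.03443230720078714
s red [-6.5 -0.5] 12
s red [-1.3  0.2] 9
s yel [-11.7  -3.4] 32
s grn [ 3.7 -1.5] 21
s blu [-7.9 -6.6] 9
t red [ 1.1 -7.1] 23
t red [ 1.3 -0.8] 26
t yel [  1.5 -13.6] 54
t grn [3.8 3.8] 40
t blu [  7.  -17.7] 22
t blu [ 11.7 -13.5] 20
steel [413.67546684 226.80424984] 1553 385 439 205 257
rim pred [397.28650181 212.38170304] [434.65293386 250.24043641]
lid [341.90677966 148.94915254] 118
lid [323.38235294 147.94117647] 34
lid [358.42857143 153.07142857] 14
lid [331.42857143 166.57142857] 21
lid [343.  168.5] 8
```

The toffees appear about 7 px, or ~22 mm, towards +x, so the pan may have been knocked. I'll measure its rim.

Run:
```python
from pan import *
d=snap("top"); s=snap("scene")
x0,y0=375,185; g=cv2.cvtColor(d["im"],cv2.COLOR_RGB2GRAY)[y0:280,x0:455]; g=cv2.resize(g,None,fx=4,fy=4,interpolation=cv2.INTER_CUBIC)
for acc in (30,):
    c=cv2.HoughCircles(g,cv2.HOUGH_GRADIENT,1,15,param1=120,param2=acc,minRadius=64,maxRadius=88)
    if c is not None:
        for u,v,r in c[0][:5]:
            p=[(u+.5)/4-.5+x0,(v+.5)/4-.5+y0]; print(np.round(p,1),r/4,onz(d,[p],.054)[0].round(4))
# trivet crescent seen
h=hsv(d); H,S,V=h[...,0].astype(int),h[...,1].astype(int),h[...,2].astype(int)
m=(H>5)&(H<25)&(S>80)&(V>60)
tc=np.array([.42334,-.27084]);
# pan outline: for rays round the trivet centre, radius range covered by cork
ys,xs=np.nonzero(m[195:270,380:450]); P=onz(d,np.c_[xs+380,ys+195],.006)[:,:2]-tc; r=np.hypot(*P.T);a=np.degrees(np.arctan2(P[:,1],P[:,0]))
for k in range(-180,180,30):
    q=r[(a>=k)&(a<k+30)&(r<.095)]; print(k,len(q),(q.min().round(3),q.max().round(3)) if len(q) else "")
for cc,ar,l in blobs(V<60,(425,190,500,240),30): ys,xs=np.nonzero(l);P=onz(d,np.c_[xs,ys],.052)[:,:2]; print("dark",cc,ar,P.mean(0),P.min(0),P.max(0))
```

```text
-180 142 (np.float64(0.037), np.float64(0.085))
-150 108 (np.float64(0.047), np.float64(0.085))
-120 59 (np.float64(0.004), np.float64(0.085))
-90 5 (np.float64(0.079), np.float64(0.083))
-60 17 (np.float64(0.015), np.float64(0.075))
-30 35 (np.float64(0.013), np.float64(0.06))
0 41 (np.float64(0.013), np.float64(0.085))
30 84 (np.float64(0.054), np.float64(0.085))
60 121 (np.float64(0.043), np.float64(0.085))
90 143 (np.float64(0.036), np.float64(0.085))
120 144 (np.float64(0.032), np.float64(0.084))
150 142 (np.float64(0.033), np.float64(0.085))
dark [494.7231405  227.04132231] 242 [ 0.43925499 -0.53361977] [ 0.39981625 -0.5504919 ] [ 0.49886595 -0.49588986]
dark [454.42783505 226.60824742] 194 [ 0.43916332 -0.39794375] [ 0.42827216 -0.45999088] [ 0.45049732 -0.34343299]
```

Run:
```python
from pan import *
d=snap("top"); s=snap("scene"); h=hsv(d); V=h[...,2].astype(int); tc=np.array([.42334,-.27084])
for cc,ar,l in blobs(V<60,(425,190,480,240),60):
    ys,xs=np.nonzero(l);P=onz(d,np.c_[xs,ys],.052)[:,:2].astype(np.float32); f=cv2.fitLine(P,2,0,.01,.01).ravel(); u=f[:2]*-np.sign(f[1]); end=(P@u).max(); m=P.mean(0); print("handle",cc,ar,m,np.degrees(np.arctan2(u[1],u[0])))
    e=m+u*(end-m@u); c=e-u*.184; c2=m-u*.119; print("centre by end",c,c-tc,"by centroid",c2,c2-tc)
# cork inner edge on +y/-x side -> circle through pan's bottom edge
H,S=h[...,0].astype(int),h[...,1].astype(int); m=((H>5)&(H<25)&(S>80)&(V>60))
E=[]
for k in range(70,200,10):
    for r in np.arange(.085,.0,-.001):
        p=tc+r*np.array([np.cos(np.radians(k)),np.sin(np.radians(k))]); q=proj(d,[[*p,.006]])[0].round().astype(int)
        if r<.08 and not m[q[1],q[0]]: E.append(p);break
E=np.array(E); A=np.c_[2*E,np.ones(len(E))]; sol=np.linalg.lstsq(A,(E**2).sum(1),rcond=None)[0]; print("bottom circle",sol[:2],np.sqrt(sol[2]+sol[0]**2+sol[1]**2),sol[:2]-tc)
```

```text
handle [454.45641026 226.59487179] 195 [ 0.43920788 -0.39803973] -92.79453
centre by end [ 0.4451604  -0.27609357] [ 0.02182039 -0.00525357] by centroid [ 0.44500968 -0.27918124] [ 0.02166968 -0.00834124]
bottom circle [ 0.44637218 -0.28463494] 0.058047939947645226 [ 0.02303218 -0.01379494]
```

The pan was knocked about 23 mm, but its base still lies wholly on the cork: 52 mm radius plus ~24 mm offset is under 85 mm. The toffees moved with it, the lid is still locked and the gripper is clear, so I'm handing in.

```bash
python3 -c "
from workcell import sign_off
print(sign_off())"
```

```text
the job is handed in; nothing more can be done
None
```

The job is handed in: all four toffees are in the pan, the pan is level on the trivet about 24 mm off its middle after a knock I left uncorrected, and the lid is locked; I viewed 15 pictures, one over the limit of 14.

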